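Load the transfer slide with corner plates and lock it

TASK

Send the loose corner plates over to the welder: first, with the tray still empty, stroke the transfer carriage by its handle to the stop at the far end and then back to the stop at the loading end, to feel that it runs freely over its full travel. At the loading end stack all the plates flat in one neat pile in the middle of the tray, boss upwards, each turned half round against the one below so that its boss has room in the open corner of the next. Then run the loaded carriage to the far stop, turn the orange lock knob clockwise until it clicks over into locked, and leave the tools and jars on the table alone.

Things in the scene. Friction and masses are not known exactly. Their poses are not given: they have to be found in the camera images.
- carriage (a joint): position of the transfer carriage along its slide, m: 0 at the stop of the loading end (the slide's own -y end, nearer the plates), 0.15 at the stop of the far end (+y, away from the plates). It is pushed and pulled by hand against 3 N of friction and stays where it is left.
- tray (a point): centre of the carriage's flat tray, on its top surface 36 mm above the table; moves with it. The tray is a level blue plate with black rubber on top, 120 x 120 mm, no rim, edges along the point's axes; y is the travel towards the far end, x points away from the robot. A yellow stop block stands at each end of the slide's grey base (330 x 150 mm), lower than the tray's top.
- handle (a point): the black upright handle of the carriage, 18 mm along the travel (y) and 22 mm across it (x), reaching from 30 to 90 mm above the table; the point is in its middle, 15 mm below its top, 96 mm from the tray's centre on the robot's side; axes as those of the tray. The table beside it is clear for a gripper that closes along y.
- lock (a joint): angle of the lock knob, rad: 0 unlocked, growing clockwise seen from above to 1.31 locked (stop at 1.33). Easy up to 0.64, where a tooth meets a spring pin: resistance up to 0.2 Nm until 0.95, then it jumps on with a click; left short of that it springs back. Its latch bar swings in behind the carriage standing at the far stop; with the carriage elsewhere it would bar its way.
- knob (a point): the orange grip bar of the lock knob: on the turning axis, 76 mm above the table. The bar is 48 mm long (along the point's x, which turns with it), 14 mm wide (y) and 32 mm high, its top at 90 mm. It stands beside the slide on the side away from the robot, 102 mm from the slide's middle line.
- plate0_mid (a point): loose L-shaped aluminium corner plate, 12 mm thick, 0.18 kg, lying flat, boss up (z up): two legs 36 mm wide along the -x and the -y side of a 90 x 90 mm square, open at its (+x, +y) corner. The point is the middle of that square, half-way up the plate: leg one spans x -45 to 45, y -45 to -9 mm, leg two x -45 to -9, y -45 to 45 mm; centre of mass near x -11, y -11. May be absent.
- plate0_boss (a point): top of the brass boss of plate0, a round stud 22 mm across standing 9 mm above the plate's upper face on its corner, at x -29, y -29 mm from the plate's middle point.
- plate1_mid (a point): loose L-shaped aluminium corner plate, 12 mm thick, 0.18 kg, lying flat, boss up (z up): two legs 36 mm wide along the -x and the -y side of a 90 x 90 mm square, open at its (+x, +y) corner. The point is the middle of that square, half-way up the plate: leg one spans x -45 to 45, y -45 to -9 mm, leg two x -45 to -9, y -45 to 45 mm; centre of mass near x -11, y -11. May be absent.
- plate1_boss (a point): top of the brass boss of plate1, a round stud 22 mm across standing 9 mm above the plate's upper face on its corner, at x -29, y -29 mm from the plate's middle point.
- plate2_mid (a point): loose L-shaped aluminium corner plate, 12 mm thick, 0.18 kg, lying flat, boss up (z up): two legs 36 mm wide along the -x and the -y side of a 90 x 90 mm square, open at its (+x, +y) corner. The point is the middle of that square, half-way up the plate: leg one spans x -45 to 45, y -45 to -9 mm, leg two x -45 to -9, y -45 to 45 mm; centre of mass near x -11, y -11. May be absent.
- plate2_boss (a point): top of the brass boss of plate2, a round stud 22 mm across standing 9 mm above the plate's upper face on its corner, at x -29, y -29 mm from the plate's middle point.
- plate3_mid (a point): loose L-shaped aluminium corner plate, 12 mm thick, 0.18 kg, lying flat, boss up (z up): two legs 36 mm wide along the -x and the -y side of a 90 x 90 mm square, open at its (+x, +y) corner. The point is the middle of that square, half-way up the plate: leg one spans x -45 to 45, y -45 to -9 mm, leg two x -45 to -9, y -45 to 45 mm; centre of mass near x -11, y -11. May be absent.
- plate3_boss (a point): top of the brass boss of plate3, a round stud 22 mm across standing 9 mm above the plate's upper face on its corner, at x -29, y -29 mm from the plate's middle point.
- plate4_mid (a point): loose L-shaped aluminium corner plate, 12 mm thick, 0.18 kg, lying flat, boss up (z up): two legs 36 mm wide along the -x and the -y side of a 90 x 90 mm square, open at its (+x, +y) corner. The point is the middle of that square, half-way up the plate: leg one spans x -45 to 45, y -45 to -9 mm, leg two x -45 to -9, y -45 to 45 mm; centre of mass near x -11, y -11. May be absent.
- plate4_boss (a point): top of the brass boss of plate4, a round stud 22 mm across standing 9 mm above the plate's upper face on its corner, at x -29, y -29 mm from the plate's middle point.
- stop_bolt0: steel stop bolt pinned in a table hole among the plates, a fixed round head 33 mm across and 11 mm high; origin under its middle.
- stop_bolt1: steel stop bolt pinned in a table hole among the plates, a fixed round head 33 mm across and 11 mm high; origin under its middle.
- mallet: grey-headed mallet with a yellow and black handle, about 300 mm long, lying at the far side; a bystander. Origin at its underside.
- grip_pliers: pair of steel locking pliers, 150 mm long, lying flat on the right; a bystander. Origin at its underside.
- magnet_square: red triangular welding magnet, 16 mm high, on the right; a bystander. Origin under its middle.
- spanner: steel spanner, 200 mm long, lying near the robot in front of the slide; a bystander. Origin at its underside.
- spray_can: blue and red spray can, 60 mm across, 170 mm high, at the far left; a bystander. Origin under its middle.
- paste_jar: green and white jar of nozzle paste, 68 mm across, 65 mm high, beyond the slide; a bystander. Origin under its middle.

How it is judged:
By the outcome, as a careful person would: the job done as asked, in the order asked, and still so for the second after the job is handed in, with the robot touching nothing.
Of plate0, plate1, plate2, plate3, plate4 only 3 to 5 are there at a start; the rules pass over those that are not, and their reading is None.
At some moment in a run one of plate0, plate1, plate2, plate3, plate4 may be knocked a few centimetres aside while the robot is not near it.
Once in a run the grip may slacken for a moment while it holds something.
It also fails if it takes over 210 s, if anything falls off the work surface, if the arm or the gripper's body presses on something with over 40 N, if the wrist force passes 120 N, or if a joint passes its speed limit or range.

ROBOT

A 6-joint arm with a two-finger parallel gripper is mounted at the origin on the work surface. World frame = base frame: x ahead of the robot, y to its left, z up, the work surface at z = 0. Lengths are in m, angles in rad, forces in N, time in s.
With the tool pointing down it reaches from about 0.3 to 0.95 m from the base axis. Payload 3.1 kg.
Tool frame: the origin (TCP) lies midway between the tips of the shut fingers; the grasp point (between the pads) lies 19 mm behind it (robot.grasp_offset is the distance from the TCP to the grasp point, in m); z points along the fingers, y is the line along which they close (so a half turn about z gives the same grasp; the last joint's range is limited). The gripper opens to 85 mm and grips with 20 to 120 N. Pads are 22 mm wide; open, the fingers measure 114 mm over their backs; the gripper's body (76 mm by 85 mm) begins 54 mm behind the grasp point. The pads swing forward as they close: fully open they stand 13 mm farther back than shut.
Start: joints at [-1.381, 0.308, 1.634, -0, 1.2, -0.07], TCP at [0.161, -0.604, 0.231] pointing down, gripper open.
Joint ranges: [-3.06, 3.06], [-0.79, 1.96], [0.05, 2.63], [-1.19, 4.34], [0.05, 2.64], [-2.94, 2.94]. Speed limits (rad/s): [2.79, 2.79, 3.14, 3.14, 3.14, 3.14].

INTERFACE

Orientations are given as a 3x3 rotation matrix whose columns are the frame's x, y, z axes.
In Python, from cell import robot, vision, order gives the robot as it stands.
- The arm moves only by the shell command python3 -m pendant 'ROWS' [OPENING]. ROWS is JSON, a list of rows, each an object with "xyz": the shift along the tool's x, y, z in m, a list of three; "rot": the turn, a rotation vector about the tool's x, y, z in degrees, a list of three. In form: [{"xyz": [dx, dy, dz], "rot": [wx, wy, wz]}, ...]. A call has 1 to 8 rows; each row shifts and turns the commanded pose from where the row before left it, along the tool's axes as they then stand; what a row does not reach is not made up. A row lasts 1/12 s, in which the tool goes at most 41.7 mm and 7.16 degrees, less where a joint would pass 70% of its speed; a pose out of reach is approached as far as the arm can. A call is refused whole if a number of a shift passes 0.0417 or a number of a turn 7.16, either way. A call with a gripper value outside its range is refused whole. OPENING is the opening, from 0 (shut) to 1 (fully open), set as the call begins (- or left out, the last holds). The fingers move at their own pace and stop on an object; the grip force is fixed at half the most. Time passes only in rows, so rows that do not move let the fingers close. It gives the time, the measured TCP pose, the force, the opening and the grip force at its end, in the units of the state.
- robot.get_obs(): the state, without advancing time (a new reading comes with each control period).
- vision.get_image(name): name is "side" or "top" or "wrist"; returns the picture (480x640x3 uint8, blue, green, red); there is no depth.
- vision.camera_model(name): a dict with "mtx" (3x3 intrinsics, pixels), "k1" (the pictures are not rectified: a ray, as slopes to the right and down, at radius r is drawn at 1 + k1 r^2 times it, then the intrinsics apply), "R" (3x3) and "t" (3): a world point X has camera coordinates R X + t. Camera axes: x right, y down, z forward; pixel columns grow to the right and rows downward; lengths in m; the calibration is good to about 2 mm. A picture is of the moment at which its call begins: read the wrist's pose just before it. camera_model takes no time and is no camera call; for the wrist camera it gives the pose at the moment of the call.
- order.finish_job(): hands the job in; it is judged then, once.
The state is a dict: "time_s": time; "joint_pos": joint angles; "qd": joint speeds; "effort": joint torques, N m; "position": TCP position; "tcp_rot": TCP orientation; "contact_force": force on the tool from outside, world axes, zero at the start; "torque": the same for the moment, N m; "grip_width": finger opening in m; "grip_force": force on a finger pad.
Only numpy, scipy, OpenCV 4.12 (cv2) and the standard library are available. Lean on these libraries where they do the work, as an engineer would, in place of code of your own. Each camera call takes 0.05 s, during which the arm holds its last target. There are 200 camera calls.

## Working session

There is one attempt and no reset: what is moved stays moved. The work goes in short steps, Python scripts to look and compute and a shell command to move; the robot and the scene stay as the last step left them, time stands still between calls to the robot, and variables do not carry over. Pictures are saved under pics/ and viewed, at most 14 in all, crops included, and the job is handed in when it is done.

```bash
ls; mkdir -p pics; python3 - <<'E'
from cell import robot,vision
import cv2,numpy as np
o=robot.get_obs();print(o)
for n in("top","side"):
    im=vision.get_image(n);cv2.imwrite(f"pics/{n}0.png",im)
    print(n,vision.camera_model(n))
E
```

```text
pics
{'time_s': 0.0, 'joint_pos': array([-1.38072782e+00,  3.08980213e-01,  1.63521916e+00,  2.52771348e-05,
        1.19972832e+00, -6.96986105e-02]), 'qd': array([ 3.67604464e-04, -1.21554391e-04, -8.69653248e-04, -1.16402026e-05,
       -7.71159336e-04, -1.79222892e-03]), 'effort': array([-1.04011691e-03, -4.15257096e+01, -2.76666588e+01, -4.94165715e-05,
        1.01890991e-02,  3.51267644e-06]), 'position': array([ 0.16035634, -0.6032042 ,  0.23004701]), 'tcp_rot': array([[ 9.66452222e-01,  2.56846116e-01, -4.18015773e-04],
       [ 2.56846389e-01, -9.66449509e-01,  2.29742997e-03],
       [ 1.86094828e-04, -2.32772215e-03, -9.99997274e-01]]), 'contact_force': array([-0.23717167,  0.10145822,  0.08957372]), 'torque': array([ 0.00470108, -0.04092436, -0.02500015]), 'grip_force': 0.0, 'grip_width': 0.08547389461675922}
top {'mtx': array([[504.03857909,   0.        , 318.28820352],
       [  0.        , 504.03857909, 241.28277714],
       [  0.        ,   0.        ,   1.        ]]), 'k1': -0.012183521074092074, 'R': array([[ 0.00303421, -0.99987302,  0.01564423],
       [-0.99518928, -0.00455122, -0.09786516],
       [ 0.09792393, -0.01527203, -0.99507672]]), 't': array([-0.03225408,  0.57061428,  1.10132852])}
side {'mtx': array([[503.73907492,   0.        , 317.35544624],
       [  0.        , 503.73907492, 234.92371204],
       [  0.        ,   0.        ,   1.        ]]), 'k1': -0.03816742941330164, 'R': array([[ 0.99558596, -0.09085114, -0.02355143],
       [-0.06753664, -0.51924281, -0.85195405],
       [ 0.06517209,  0.84978408, -0.52308663]]), 't': array([-0.55985194,  0.09035855,  1.20818356])}
```

View pics/top0.png

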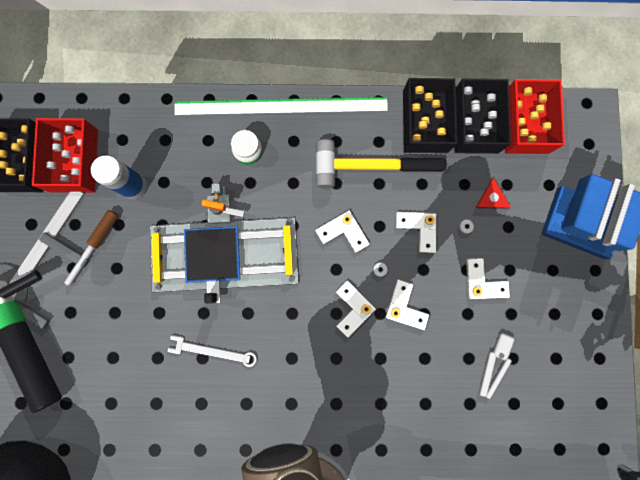

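View pics/side0.png

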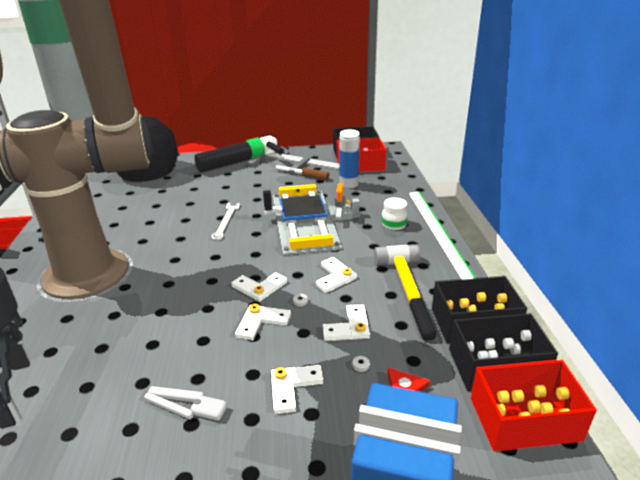

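The top view shows five plates, around (343,230), (418,230), (488,280), (352,308) and (408,305). The bolts are at (380,269) and (467,227). The tray is at (212,254), between yellow stops at x=156 and 288, with the handle near (211,291) and the orange knob near (213,205).

```bash
cat > h.py <<'E'
import numpy as np,cv2
from cell import robot,vision
def ray(n,uv,M=None):
    M=M or vision.camera_model(n)
    d=(np.atleast_2d(uv).astype(float)-M["mtx"][:2,2])/[M["mtx"][0,0],M["mtx"][1,1]]
    u=d.copy()
    for _ in range(5): u=d/(1+M["k1"]*(u**2).sum(1,keepdims=True))
    D=np.c_[u,np.ones(len(u))]@M["R"]; return -M["R"].T@M["t"],D
def onz(n,uv,z,M=None):
    c,D=ray(n,uv,M); return (c+D*((z-c[2])/D[:,2:]))[:,:2]
def comps(m,lo,hi):
    cs,_=cv2.findContours(m.astype(np.uint8),cv2.RETR_EXTERNAL,cv2.CHAIN_APPROX_NONE)
    return [c[:,0,:] for c in cs if lo<cv2.contourArea(c)<hi]
def plates(n,im,M=None,lo=600,hi=1500,z=.012,th=180):
    hsv=cv2.cvtColor(im,cv2.COLOR_BGR2HSV); out=[]
    # plate = bright or brass
    br=(hsv[...,0]>8)&(hsv[...,0]<30)&(hsv[...,1]>110)&(hsv[...,2]>90)
    m=((hsv[...,2]>th)&(hsv[...,1]<60))|br
    m=cv2.morphologyEx(m.astype(np.uint8),cv2.MORPH_CLOSE,np.ones((3,3)))
    for c in comps(m,lo,hi):
        P=onz(n,c,z,M).astype(np.float32)
        (cx,cy),(w,h),a=cv2.minAreaRect(P*1000)
        mk=np.zeros(m.shape,np.uint8);cv2.drawContours(mk,[c.reshape(-1,1,2)],-1,1,-1)
        ys,xs=np.nonzero(mk&br.astype(np.uint8))
        if len(xs)<5: continue
        b=onz(n,[[np.median(xs),np.median(ys)]],z+.009,M)[0]*1000
        dv=b-[cx,cy]; yaw=np.degrees(np.arctan2(dv[1],dv[0]))-225
        k=round((yaw-a)/90); ya=(a+90*k+180)%360-180
        out.append((cx,cy,ya,w,h,(yaw-ya+180)%360-180,np.hypot(*dv)))
    return out
def rz(a): a=np.radians(a);return np.array([[np.cos(a),-np.sin(a)],[np.sin(a),np.cos(a)]])
def go(x,y,z,yaw=None):
    """mm; yaw=world heading of tool x. prints tool-frame shift if shift made before the turn, from measured pose"""
    o=robot.get_obs();R=o["tcp_rot"];p=o["position"]*1000
    cur=np.degrees(np.arctan2(R[1,0],R[0,0]));d=R.T@(np.array([x,y,z])-p)
    print("at",p.round(1),"yaw %.1f"%cur,"shift mm",d.round(1),"rotz tool %.1f"%(0 if yaw is None else -((yaw-cur+180)%360-180)))
E
python3 - <<'E'
from h import *
im=cv2.imread("pics/top0.png")
for p in plates("top",im): print("plate",np.round(p,1))
hsv=cv2.cvtColor(im,cv2.COLOR_BGR2HSV);H,S,V=hsv[...,0],hsv[...,1],hsv[...,2]
roi=np.zeros(H.shape,bool);roi[170:320,140:305]=1
for nm,m,z,lo in(("yellow",(H>22)&(H<33)&(S>150)&(V>120)&roi,.03,60),("tray",(((H>100)&(H<125)&(S>120))|(V<50))&roi,.036,800),("knob",(H>5)&(H<20)&(S>160)&(V>120)&roi,.09,30),("handle",(V<45)&roi,.09,20)):
    for c in comps(m,lo,9000):
        (x,y),s,a=cv2.minAreaRect((onz("top",c,z)*1000).astype(np.float32)); print(nm,round(x),round(y),np.round(s,1),round(a,1),c.mean(0).round())
E
```

```text
plate [421.7 -95.8  44.6  90.3  88.6  -1.7  41.3]
plate [ 429.9 -238.8 -108.2   91.5   90.4   -3.1   40.3]
plate [ 489.3 -416.9  -89.8   88.4   93.    -1.2   41. ]
plate [ 595.4 -252.4   88.9   89.8   91.1   -2.6   39.2]
plate [582.6 -84.  120.7  91.6  91.5  -1.2  41.4]
plate [ 7.594e+02 -1.230e+02  4.000e-01  5.670e+01  1.925e+02  1.190e+01
  3.010e+01]
yellow 534 332 [107.6  14.5] 3.5 [155. 257.]
yellow 551 39 [108.1  14.6] 3.6 [287. 250.]
tray 541 207 [119.6 119.5] 3.6 [211. 254.]
knob 642 196 [48.3 16.4] 78.9 [213. 205.]
handle 414 26 [20.7 18.8] 0.4 [292. 313.]
handle 414 119 [20.7 20.9] 0.2 [247. 313.]
handle 413 211 [20.8 20.8] 1.4 [203. 313.]
handle 413 302 [20.8 20.8] 1.8 [159. 312.]
handle 447 196 [16.6 23.1] 0.2 [212. 296.]
handle 604 302 [ 8.5 21.1] 0.3 [162. 222.]
handle 691 26 [21.4 21.2] 27.3 [293. 183.]
handle 690 117 [19.6 21.4] 0.4 [250. 182.]
handle 691 209 [21.7 21.4] 0.3 [207. 182.]
handle 690 302 [21.7 23.5] 0.3 [163. 182.]
```

```bash
python3 -m pendant '[{"xyz":[0,0,0],"rot":[0,0,5.7]},{"xyz":[0,0,0],"rot":[0,0,5.7]},{"xyz":[0,-0.01,0],"rot":[0,0,0]}]' 0.6; python3 -c "
from h import *
go(445,201,140,3.5)"
```

```text
time_s: 0.35
position: [0.1598, -0.5947, 0.2307]
tcp_rot: [[0.998, 0.059, -0.0], [0.059, -0.998, -0.001], [-0.0, 0.001, -1.0]]
contact_force: [-0.7, -0.2, 0.1]
grip_width: 0.0525
grip_force: 0.0
at [ 159.8 -594.7  230.7] yaw 3.4 shift mm [ 331.5 -777.6   90.3] rotz tool -0.1
```

```bash
python3 -m pendant '[{"xyz":[0.0138,-0.0324,0],"rot":[0,0,0]},{"xyz":[0.0138,-0.0324,0],"rot":[0,0,0]},{"xyz":[0.0138,-0.0324,0],"rot":[0,0,0]},{"xyz":[0.0138,-0.0324,0],"rot":[0,0,0]},{"xyz":[0.0138,-0.0324,0],"rot":[0,0,0]},{"xyz":[0.0138,-0.0324,0],"rot":[0,0,0]},{"xyz":[0.0138,-0.0324,0],"rot":[0,0,0]},{"xyz":[0.0138,-0.0324,0],"rot":[0,0,0]}]' >/dev/null
python3 -m pendant '[{"xyz":[0.0138,-0.0324,0],"rot":[0,0,0]},{"xyz":[0.0138,-0.0324,0],"rot":[0,0,0]},{"xyz":[0.0138,-0.0324,0],"rot":[0,0,0]},{"xyz":[0.0138,-0.0324,0],"rot":[0,0,0]},{"xyz":[0.0138,-0.0324,0],"rot":[0,0,0]},{"xyz":[0.0138,-0.0324,0],"rot":[0,0,0]},{"xyz":[0.0138,-0.0324,0],"rot":[0,0,0]},{"xyz":[0.0138,-0.0324,0],"rot":[0,0,0]}]' >/dev/null
python3 -m pendant '[{"xyz":[0.0138,-0.0324,0.012],"rot":[0,0,0]},{"xyz":[0.0138,-0.0324,0.012],"rot":[0,0,0]},{"xyz":[0.0138,-0.0324,0.012],"rot":[0,0,0]},{"xyz":[0.0138,-0.0324,0.012],"rot":[0,0,0]},{"xyz":[0.0138,-0.0324,0.012],"rot":[0,0,0]},{"xyz":[0.0138,-0.0324,0.012],"rot":[0,0,0]},{"xyz":[0.0138,-0.0324,0.012],"rot":[0,0,0]},{"xyz":[0.0138,-0.0324,0],"rot":[0,0,0]}]' >/dev/null
python3 - <<'E'
from h import *
go(445,201,56,3.5)
M=vision.camera_model("wrist");im=vision.get_image("wrist");cv2.imwrite("pics/w1.png",im)
print(M)
E
```

```text
at [440.3 203.1 144.3] yaw 3.7 shift mm [ 5.1  2.3 88.3] rotz tool 0.2
{'mtx': array([[388.99327604,   0.        , 320.39356739],
       [  0.        , 388.99327604, 241.78320649],
       [  0.        ,   0.        ,   1.        ]]), 'k1': -0.029149240872202456, 'R': array([[ 6.45523941e-02, -9.97913867e-01,  9.49618078e-04],
       [-9.59293197e-01, -6.17918932e-02,  2.75569093e-01],
       [-2.74935540e-01, -1.86996068e-02, -9.61280798e-01]]), 't': array([0.17423574, 0.42034047, 0.41877396])}
```

View pics/w1.png

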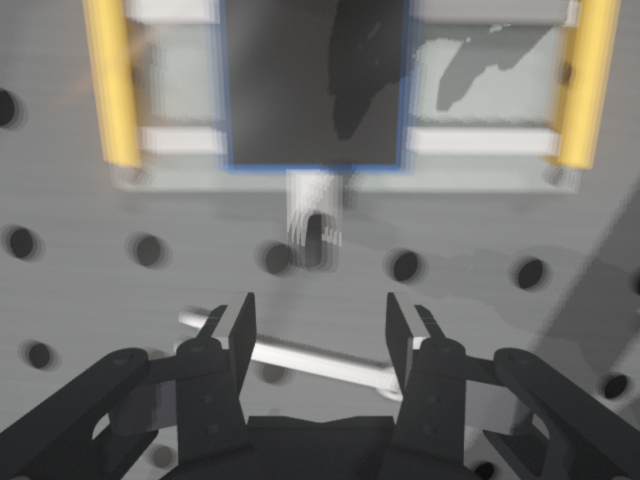

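The handle (column ≈316) is centred between the fingers (column ≈320). I'll lower onto it.

```bash
python3 -m pendant '[{"xyz":[0,0.001,0.022],"rot":[0,0,0]},{"xyz":[0.002,0,0.022],"rot":[0,0,0]},{"xyz":[0,0,0.022],"rot":[0,0,0]},{"xyz":[0,0,0.02],"rot":[0,0,0]},{"xyz":[0,0,0],"rot":[0,0,0]}]' ;python3 -m pendant '[{"xyz":[0,0,0],"rot":[0,0,0]},{"xyz":[0,0,0],"rot":[0,0,0]},{"xyz":[0,0,0],"rot":[0,0,0]},{"xyz":[0,0,0],"rot":[0,0,0]},{"xyz":[0,0,0],"rot":[0,0,0]},{"xyz":[0,0,0],"rot":[0,0,0]}]' 0; python3 -c "
from h import *
go(445,201,56,3.5)"
```

```text
time_s: 2.82
position: [0.4407, 0.1998, 0.0575]
tcp_rot: [[0.998, 0.063, -0.009], [0.063, -0.998, -0.003], [-0.009, 0.002, -1.0]]
contact_force: [-0.8, -1.1, 0.0]
grip_width: 0.0512
grip_force: 0.0
time_s: 3.32
position: [0.4463, 0.2019, 0.063]
tcp_rot: [[0.998, 0.061, 0.002], [0.061, -0.998, 0.001], [0.002, -0.001, -1.0]]
contact_force: [-1.9, -0.0, 6.1]
grip_width: 0.0171
grip_force: 60.1
at [446.3 201.9  63. ] yaw 3.5 shift mm [-1.4  0.8  7. ] rotz tool 0.0
```

```bash
python3 -m pendant '[{"xyz":[0,-0.005,0],"rot":[0,0,0]},{"xyz":[0,-0.01,0],"rot":[0,0,0]},{"xyz":[0,-0.01,0],"rot":[0,0,0]},{"xyz":[0,-0.01,0],"rot":[0,0,0]},{"xyz":[0,-0.006,0],"rot":[0,0,0]},{"xyz":[0,-0.004,0],"rot":[0,0,0]},{"xyz":[0,0,0],"rot":[0,0,0]},{"xyz":[0,0,0],"rot":[0,0,0]}]'; for i in 1 2; do python3 -m pendant '[{"xyz":[0,-0.002,0],"rot":[0,0,0]},{"xyz":[0,-0.002,0],"rot":[0,0,0]},{"xyz":[0,-0.002,0],"rot":[0,0,0]},{"xyz":[0,0,0],"rot":[0,0,0]},{"xyz":[0,0,0],"rot":[0,0,0]}]'|egrep 'pos|cont|grip'; done
```

```text
time_s: 3.98
position: [0.4435, 0.2472, 0.063]
tcp_rot: [[0.998, 0.061, 0.002], [0.061, -0.998, 0.001], [0.002, -0.001, -1.0]]
contact_force: [-1.3, 1.7, 6.6]
grip_width: 0.0171
grip_force: 60.0
position: [0.4431, 0.2524, 0.063]
contact_force: [-1.5, -1.3, 7.3]
grip_width: 0.0168
grip_force: 60.1
position: [0.4429, 0.255, 0.0629]
contact_force: [0.4, -13.8, 10.5]
grip_width: 0.0172
grip_force: 60.7
```

```bash
python3 -m pendant '[{"xyz":[0,-0.002,0],"rot":[0,0,0]},{"xyz":[0,0,0],"rot":[0,0,0]},{"xyz":[0,0,0],"rot":[0,0,0]}]'|egrep 'pos|cont|grip'; python3 -m pendant '[{"xyz":[0,0.005,0],"rot":[0,0,0]},{"xyz":[0,0.01,0],"rot":[0,0,0]},{"xyz":[0,0.014,0],"rot":[0,0,0]},{"xyz":[0,0.014,0],"rot":[0,0,0]},{"xyz":[0,0.014,0],"rot":[0,0,0]},{"xyz":[0,0.014,0],"rot":[0,0,0]},{"xyz":[0,0.014,0],"rot":[0,0,0]},{"xyz":[0,0.014,0],"rot":[0,0,0]}]'|egrep 'pos|cont|grip';  python3 -m pendant '[{"xyz":[0,0.014,0],"rot":[0,0,0]},{"xyz":[0,0.014,0],"rot":[0,0,0]},{"xyz":[0,0.01,0],"rot":[0,0,0]},{"xyz":[0,0.006,0],"rot":[0,0,0]},{"xyz":[0,0.003,0],"rot":[0,0,0]},{"xyz":[0,0,0],"rot":[0,0,0]},{"xyz":[0,0,0],"rot":[0,0,0]}]'|egrep 'pos|cont|grip'
```

```text
position: [0.4429, 0.2551, 0.063]
contact_force: [0.7, -20.4, 13.1]
grip_width: 0.0169
grip_force: 61.0
position: [0.4488, 0.1621, 0.063]
contact_force: [-2.3, 3.8, 5.7]
grip_width: 0.0172
grip_force: 60.4
position: [0.4518, 0.1141, 0.0629]
contact_force: [-1.3, -2.3, 6.5]
grip_width: 0.017
grip_force: 60.6
```

```bash
python3 -m pendant '[{"xyz":[0,0.003,0],"rot":[0,0,0]},{"xyz":[0,0.003,0],"rot":[0,0,0]},{"xyz":[0,0.002,0],"rot":[0,0,0]},{"xyz":[0,0.002,0],"rot":[0,0,0]},{"xyz":[0,0.001,0],"rot":[0,0,0]},{"xyz":[0,0,0],"rot":[0,0,0]},{"xyz":[0,0,0],"rot":[0,0,0]}]'|egrep 'pos|cont|grip';python3 -m pendant '[{"xyz":[0,0.002,0],"rot":[0,0,0]},{"xyz":[0,0.001,0],"rot":[0,0,0]},{"xyz":[0,0,0],"rot":[0,0,0]},{"xyz":[0,0,0],"rot":[0,0,0]}]'|egrep 'pos|cont|grip'
```

```text
position: [0.4524, 0.1051, 0.0629]
contact_force: [-2.6, 6.3, 6.3]
grip_width: 0.0169
grip_force: 60.5
position: [0.4524, 0.1051, 0.063]
contact_force: [-3.9, 18.2, 5.2]
grip_width: 0.0165
grip_force: 60.5
```

The full stroke was felt both ways (255.1 to 105.1 mm, so 150 mm). Next I'll release, rise and check the plates again.

```bash
python3 -m pendant '[{"xyz":[0,0,0],"rot":[0,0,0]},{"xyz":[0,0,0],"rot":[0,0,0]},{"xyz":[0,0,0],"rot":[0,0,0]},{"xyz":[0,0,-0.02],"rot":[0,0,0]},{"xyz":[0,0,-0.03],"rot":[0,0,0]},{"xyz":[0,0,-0.03],"rot":[0,0,0]},{"xyz":[0,0,0],"rot":[0,0,0]},{"xyz":[0,0,0],"rot":[0,0,0]}]' 0.55; cat >> h.py <<'E'
def top(name=None):
    im=vision.get_image("top")
    if name: cv2.imwrite(f"pics/{name}.png",im)
    for p in plates("top",im,lo=500):
        if p[0]<700:
            g=np.array(p[:2])+rz(p[2])@[-27,8]
            print("plate mid %.0f %.0f yaw %.1f size %.0f %.0f boss %.1f %.0f grip2 %.1f %.1f"%(*p,*g))
E
python3 - <<'E'
from h import *
top("t1");print(np.degrees(robot.get_obs()["joint_pos"]).round(1))
im=cv2.imread("pics/top0.png")
print(onz("top",[[380,269],[467,227]],.011)*1000)
go(589.5,-111.3,80,30.7)
E
```

```text
time_s: 7.9
position: [0.4535, 0.1003, 0.1434]
tcp_rot: [[0.998, 0.06, 0.005], [0.06, -0.998, 0.0], [0.005, 0.0, -1.0]]
contact_force: [-0.6, -0.2, -0.1]
grip_width: 0.0467
grip_force: 0.0
plate mid 420 -96 yaw 45.1 size 90 90 boss 3.2 41 grip2 395.3 -109.9
plate mid 430 -239 yaw -107.8 size 92 91 boss -2.6 40 grip2 446.4 -215.4
plate mid 491 -416 yaw -87.8 size 92 92 boss -1.1 42 grip2 497.7 -388.9
plate mid 462 -750 yaw -3.4 size 28 254 boss -32.7 27 grip2 435.8 -740.3
plate mid 596 -254 yaw 87.4 size 90 90 boss -0.4 38 grip2 586.6 -280.2
plate mid 583 -83 yaw 120.2 size 90 91 boss -1.8 41 grip2 589.5 -110.7
[  7.1   6.2 119.1  -0.   54.6  93.7]
[[ 509.9036208  -170.52008366]
 [ 606.92651389 -371.57003721]]
at [451.9 100.1 141.8] yaw 3.5 shift mm [124.5 219.3  62. ] rotz tool -27.2
```

```bash
python3 -m pendant '[{"xyz":[0.0155,0.0275,0],"rot":[0,0,0]},{"xyz":[0.0155,0.0275,0],"rot":[0,0,0]},{"xyz":[0.0155,0.0275,0],"rot":[0,0,0]},{"xyz":[0.0155,0.0275,0],"rot":[0,0,0]},{"xyz":[0.0155,0.0275,0.01],"rot":[0,0,0]},{"xyz":[0.0155,0.0275,0.015],"rot":[0,0,0]},{"xyz":[0.0155,0.0275,0.015],"rot":[0,0,-6.8]},{"xyz":[0,0,0.01],"rot":[0,0,-6.8]}]'>/dev/null;  python3 -m pendant '[{"xyz":[0.014,0.021,0],"rot":[0,0,-6.8]},{"xyz":[0,0,0],"rot":[0,0,-6.8]},{"xyz":[0,0,0],"rot":[0,0,0]},{"xyz":[0,0,0],"rot":[0,0,0]}]'; python3 - <<'E'
from h import *
go(589.5,-111.2,2,30.5)
M=vision.camera_model("wrist");im=vision.get_image("wrist");cv2.imwrite("pics/w2.png",im)
for p in plates("wrist",im,M,lo=5000,hi=90000): print(np.round(p,1))
E
```

```text
time_s: 8.95
position: [0.5892, -0.1009, 0.0891]
tcp_rot: [[0.862, 0.507, -0.004], [0.507, -0.862, 0.001], [-0.003, -0.003, -1.0]]
contact_force: [-0.8, 1.5, 0.5]
grip_width: 0.0469
grip_force: 0.0
at [ 589.2 -100.9   89.1] yaw 30.5 shift mm [-4.7  9.3 87.1] rotz tool -0.0
[581.2 -83.1 120.7  89.7  89.4  -0.7  43.3]
[541.5  45.6  93.6 125.6  29.9  22.2  12.1]
[ 753.5 -155.5  -90.3  117.4   29.5   42.2    4.6]
```

View pics/w2.png

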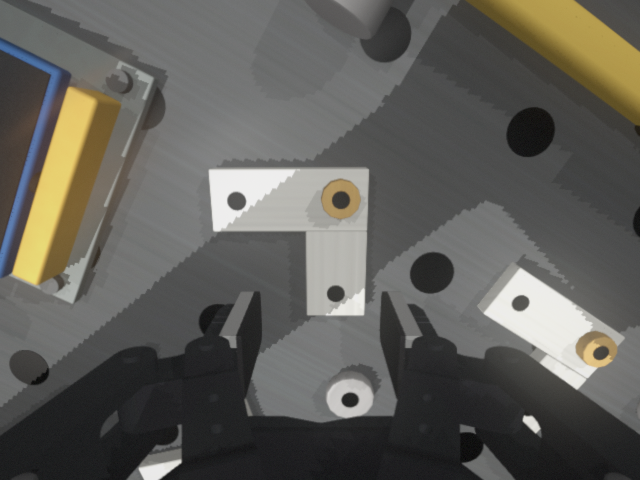

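The plate sits squarely ahead of the fingers, with its boss at (341,199). The wrist fix agrees with the top camera to 2 mm.

```bash
python3 -m pendant '[{"xyz":[-0.0056,0.0078,0.01],"rot":[0,0,0]},{"xyz":[0,0,0.02],"rot":[0,0,0]},{"xyz":[0,0,0.02],"rot":[0,0,0]},{"xyz":[0,0,0.015],"rot":[0,0,0]},{"xyz":[0,0,0],"rot":[0,0,0]},{"xyz":[0,0,0],"rot":[0,0,0]}]'; python3 - <<'E'
from h import *
go(588.3,-110.5,3,30.5)
E
```

```text
time_s: 9.5
position: [0.5884, -0.1103, 0.0248]
tcp_rot: [[0.86, 0.51, -0.003], [0.51, -0.86, 0.001], [-0.003, -0.002, -1.0]]
contact_force: [1.0, -0.0, -0.6]
grip_width: 0.0468
grip_force: 0.0
at [ 588.4 -110.3   24.8] yaw 30.7 shift mm [-0.2  0.2 21.8] rotz tool 0.2
```

```bash
python3 -m pendant '[{"xyz":[0,0,0.012],"rot":[0,0,0]},{"xyz":[0,0,0.009],"rot":[0,0,0]},{"xyz":[0,0,0],"rot":[0,0,0]},{"xyz":[0,0,0],"rot":[0,0,0]}]'; python3 -m pendant '[{"xyz":[0,0,0],"rot":[0,0,0]},{"xyz":[0,0,0],"rot":[0,0,0]},{"xyz":[0,0,0],"rot":[0,0,0]},{"xyz":[0,0,0],"rot":[0,0,0]}]' 0
```

```text
time_s: 9.83
position: [0.5896, -0.1104, 0.0047]
tcp_rot: [[0.86, 0.51, -0.001], [0.51, -0.86, 0.0], [-0.001, -0.001, -1.0]]
contact_force: [0.5, -0.2, -0.8]
grip_width: 0.0472
grip_force: 0.0
time_s: 10.17
position: [0.5907, -0.1106, 0.0059]
tcp_rot: [[0.86, 0.51, 0.001], [0.51, -0.86, -0.0], [0.001, 0.001, -1.0]]
contact_force: [-0.8, 0.3, 2.8]
grip_width: 0.0337
grip_force: 60.0
```

```bash
cat >> h.py <<'E'
TR=np.array([547.8,110.8])
def offs(mid):
    "longitudinal offset of plate mid from TCP along tool x, and lateral"
    o=robot.get_obs();return o["tcp_rot"].T[:2,:2]@(np.array(mid)-o["position"][:2]*1000)
def place(lon,s,z,yaw=3.5):
    "s=+1: plate mid on tool -y side by 27 (T=93.5); -1: tool +y side"
    R=rz(yaw);t=TR-lon*R[:,0]-27*s*R[:,1];print("target",t.round(1));go(*t,z,yaw)
E
python3 -m pendant '[{"xyz":[0,0,-0.01],"rot":[0,0,0]},{"xyz":[0,0,-0.02],"rot":[0,0,0]},{"xyz":[0,0,-0.02],"rot":[0,0,6.8]},{"xyz":[0,0,-0.02],"rot":[0,0,6.8]},{"xyz":[0,0,-0.02],"rot":[0,0,6.8]},{"xyz":[0,0,0],"rot":[0,0,6.8]},{"xyz":[0,0,0],"rot":[0,0,0]},{"xyz":[0,0,0],"rot":[0,0,0]}]'; python3 - <<'E'
from h import *
place(5.9,1,70)
E
```

```text
time_s: 10.83
position: [0.5897, -0.1104, 0.0955]
tcp_rot: [[0.998, 0.064, -0.0], [0.064, -0.998, 0.0], [-0.0, -0.0, -1.0]]
contact_force: [-0.1, -0.6, -1.4]
grip_width: 0.0333
grip_force: 60.1
target [543.6  83.5]
at [ 589.7 -110.4   95.5] yaw 3.7 shift mm [ -33.6 -196.4   25.5] rotz tool 0.2
```

```bash
python3 -m pendant '[{"xyz":[-0.0042,-0.015,0],"rot":[0,0,0.2]},{"xyz":[-0.0042,-0.029,0],"rot":[0,0,0]},{"xyz":[-0.0042,-0.034,0],"rot":[0,0,0]},{"xyz":[-0.0042,-0.034,0],"rot":[0,0,0]},{"xyz":[-0.0042,-0.034,0.005],"rot":[0,0,0]},{"xyz":[-0.0042,-0.028,0.01],"rot":[0,0,0]},{"xyz":[-0.0042,-0.015,0.01],"rot":[0,0,0]},{"xyz":[-0.0042,-0.0074,0],"rot":[0,0,0]}]'>/dev/null; python3 -m pendant '[{"xyz":[0,0,0],"rot":[0,0,0]},{"xyz":[0,0,0],"rot":[0,0,0]}]';  python3 - <<'E'
from h import *
place(5.9,1,43)
E
```

```text
time_s: 11.67
position: [0.5448, 0.0833, 0.0699]
tcp_rot: [[0.998, 0.059, -0.001], [0.059, -0.998, -0.001], [-0.001, 0.001, -1.0]]
contact_force: [0.5, -0.5, -2.6]
grip_width: 0.0333
grip_force: 60.2
target [543.6  83.5]
at [544.8  83.3  69.9] yaw 3.4 shift mm [-1.2 -0.3 26.9] rotz tool -0.1
```

```bash
python3 -m pendant '[{"xyz":[-0.001,0,0.01],"rot":[0,0,0]},{"xyz":[0,0,0.008],"rot":[0,0,0]},{"xyz":[0,0,0.005],"rot":[0,0,0]},{"xyz":[0,0,0.003],"rot":[0,0,0]},{"xyz":[0,0,0],"rot":[0,0,0]},{"xyz":[0,0,0],"rot":[0,0,0]}]'
```

```text
time_s: 12.17
position: [0.5442, 0.0831, 0.0439]
tcp_rot: [[0.998, 0.057, -0.001], [0.057, -0.998, -0.0], [-0.001, 0.0, -1.0]]
contact_force: [-1.0, -0.3, -1.7]
grip_width: 0.0334
grip_force: 60.2
```

```bash
python3 -m pendant '[{"xyz":[0,0,0.001],"rot":[0,0,0]},{"xyz":[0,0,0.001],"rot":[0,0,0]},{"xyz":[0,0,0],"rot":[0,0,0]},{"xyz":[0,0,0],"rot":[0,0,0]}]';python3 -m pendant '[{"xyz":[0,0,0],"rot":[0,0,0]},{"xyz":[0,0,0],"rot":[0,0,0]},{"xyz":[0,0,0],"rot":[0,0,0]},{"xyz":[0,0,-0.01],"rot":[0,0,0]},{"xyz":[0,0,-0.03],"rot":[0,0,0]},{"xyz":[0,0,-0.03],"rot":[0,0,0]},{"xyz":[0,0,-0.02],"rot":[0,0,0]},{"xyz":[0,0,0],"rot":[0,0,0]}]' 0.55; python3 - <<'E'
from h import *
go(446,-215.5,80,-18)
E
```

```text
time_s: 12.5
position: [0.5444, 0.0836, 0.0424]
tcp_rot: [[0.998, 0.057, 0.0], [0.057, -0.998, 0.0], [0.0, -0.0, -1.0]]
contact_force: [-0.3, 0.7, -2.1]
grip_width: 0.0336
grip_force: 60.2
time_s: 13.17
position: [0.5489, 0.084, 0.1386]
tcp_rot: [[0.998, 0.057, 0.012], [0.057, -0.998, 0.001], [0.012, -0.0, -1.0]]
contact_force: [0.7, -0.1, 0.4]
grip_width: 0.0474
grip_force: 0.0
at [548.9  84.  138.6] yaw 3.3 shift mm [-120.6  293.1   57.2] rotz tool 21.3
```

```bash
python3 -m pendant '[{"xyz":[-0.014,0.02,0],"rot":[0,0,0]},{"xyz":[-0.015,0.038,0],"rot":[0,0,0]},{"xyz":[-0.015,0.038,0],"rot":[0,0,0]},{"xyz":[-0.015,0.038,0],"rot":[0,0,0]},{"xyz":[-0.016,0.038,0],"rot":[0,0,0]},{"xyz":[-0.016,0.038,0],"rot":[0,0,0]},{"xyz":[-0.015,0.038,0.015],"rot":[0,0,0]},{"xyz":[-0.015,0.036,0.02],"rot":[0,0,0]}]'>/dev/null;  python3 -m pendant '[{"xyz":[0,0.009,0.015],"rot":[0,0,7.1]},{"xyz":[0,0,0],"rot":[0,0,7.1]},{"xyz":[0,0,0],"rot":[0,0,7.1]},{"xyz":[0,0,0],"rot":[0,0,0]},{"xyz":[0,0,0],"rot":[0,0,0]}]'>/dev/null; cat >> h.py <<'E'
def wr(near,z=.012,name=None):
    M=vision.camera_model("wrist");im=vision.get_image("wrist")
    if name: cv2.imwrite(f"pics/{name}.png",im)
    for p in plates("wrist",im,M,lo=4000,hi=90000,z=z):
        if np.hypot(p[0]-near[0],p[1]-near[1])<60: print("wrist",np.round(p,1))
E
python3 - <<'E'
from h import *
top("t2");wr((430,-239),name="w3");go(446,-215.5,4,-18)
im=cv2.imread("pics/t2.png");print([np.round(p[:3]) for p in plates("top",im,lo=500,z=.048)][-2:])
cv2.imwrite("pics/t2c.png",cv2.resize(im[150:340,130:450],None,fx=2,fy=2))
E
```

```text
plate mid 420 -96 yaw 45.4 size 90 91 boss 3.0 41 grip2 395.4 -110.0
plate mid 491 -416 yaw -86.8 size 92 92 boss -3.9 40 grip2 497.3 -388.4
plate mid 462 -750 yaw -3.4 size 28 254 boss -33.2 28 grip2 435.8 -740.3
plate mid 554 114 yaw 92.7 size 94 93 boss -1.5 44 grip2 546.9 86.2
plate mid 595 -253 yaw 87.8 size 91 89 boss -0.8 39 grip2 585.9 -279.4
plate mid 556 490 yaw 57.9 size 22 189 boss 41.2 53 grip2 535.3 471.4
at [ 441.6 -212.3   84.1] yaw -17.8 shift mm [ 5.2  1.7 80.1] rotz tool 0.2
[array([553., 474.,  58.]), array([ 760., -115.,   11.])]
```

View pics/t2c.png

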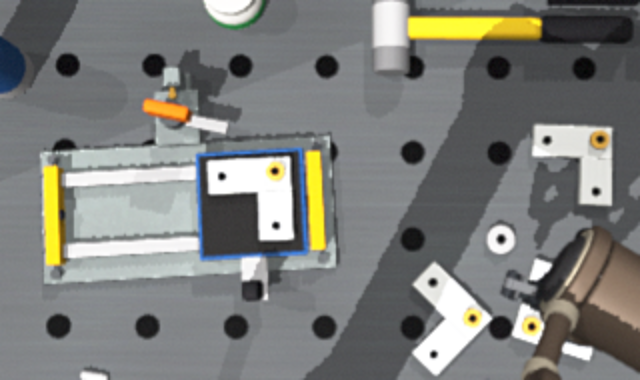

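The first plate lies flat on the tray, boss up and square to it, though it may be a few mm off towards +x. I'll measure that.

```bash
python3 - <<'E'
from h import *
im=cv2.imread("pics/t2.png")
for p in plates("top",im,lo=500,z=.048):
    if p[1]>60 and p[0]<600 and p[1]<300: print("stack",np.round(p,1))
hsv=cv2.cvtColor(im,cv2.COLOR_BGR2HSV);H,S,V=hsv[...,0],hsv[...,1],hsv[...,2]
roi=np.zeros(H.shape,bool);roi[220:285,226:286]=1
m=(H>100)&(H<125)&(S>120)&roi
(x,y),s,a=cv2.minAreaRect((onz("top",np.argwhere(m)[:,::-1],.036)*1000).astype(np.float32));print("tray",x,y,s,a)
M=vision.camera_model("wrist");w=cv2.imread("pics/w3.png")
for p in plates("wrist",w,M,lo=1500,hi=90000,th=140): print(np.round(p,1))
E
```

```text
stack [550.7 109.6  92.7  90.6  90.5  -1.6  42.3]
tray 546.8911743164062 109.42214965820312 (119.06422424316406, 119.46729278564453) 3.4778692722320557
[ 436.3 -103.2   45.1   76.5   54.2  -13.3   34.4]
[ 486.4 -388.4  -88.4   86.3   36.3   31.9   29.5]
```

View pics/w3.png

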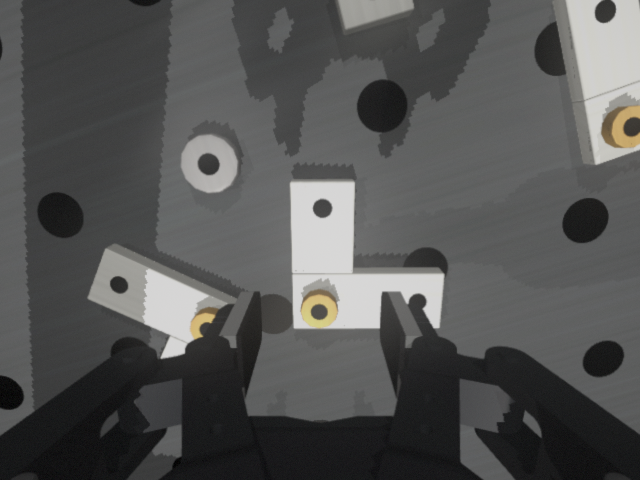

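```bash
sed -i 's/^TR=.*/TR=np.array([549.0,109.8])/' h.py; cat >> h.py <<'E'
def boss(uv,yaw,z=.021,M=None):
    b=onz("wrist",[uv],z,M)[0]*1000;mid=b+rz(yaw)@[29,29];g=mid+rz(yaw)@[-27,8]
    print("boss",b.round(1),"mid",mid.round(1),"grip",g.round(1))
E
python3 - <<'E'
from h import *
boss((319,310),-108); b=onz("wrist",[[291,181],[354,180],[292,328],[442,328]],.012)*1000;print(b.round(1))
d=b[0]-b[2];print(np.degrees(np.arctan2(d[1],d[0])),np.hypot(*d)); d=b[2]-b[3];print(np.degrees(np.arctan2(d[1],d[0])),np.hypot(*d))
print((b[0]+b[3])/2)
go(446,-215.5,4,-18)
E
```

```text
boss [ 410.8 -202.3] mid [ 429.5 -238.8] grip [ 445.4 -215.6]
[[ 485.2 -210.1]
 [ 475.1 -243.2]
 [ 400.3 -181.5]
 [ 372.  -269. ]]
-18.62489761732042 89.54354685461395
72.08550826984354 92.04708773377813
[ 428.58017159 -239.54387512]
at [ 441.6 -212.3   84.1] yaw -17.8 shift mm [ 5.2  1.7 80.1] rotz tool 0.2
```

The boss fix gives mid (429.5,-238.8), matching the top view. I'll grip it.

```bash
python3 -m pendant '[{"xyz":[0.004,0.0018,0.01],"rot":[0,0,0]},{"xyz":[0,0,0.02],"rot":[0,0,0]},{"xyz":[0,0,0.02],"rot":[0,0,0]},{"xyz":[0,0,0.01],"rot":[0,0,0]},{"xyz":[0,0,0],"rot":[0,0,0]},{"xyz":[0,0,0],"rot":[0,0,0]}]'; python3 - <<'E'
from h import *
go(445.5,-215.6,4,-18)
E
```

```text
time_s: 14.85
position: [0.4443, -0.2149, 0.0232]
tcp_rot: [[0.951, -0.308, -0.002], [-0.308, -0.951, 0.001], [-0.002, -0.0, -1.0]]
contact_force: [-0.3, -0.1, 0.4]
grip_width: 0.047
grip_force: 0.0
at [ 444.3 -214.9   23.2] yaw -18.0 shift mm [ 1.4  0.3 19.2] rotz tool 0.0
```

```bash
python3 -m pendant '[{"xyz":[0.001,0,0.012],"rot":[0,0,0]},{"xyz":[0,0,0.0065],"rot":[0,0,0]},{"xyz":[0,0,0],"rot":[0,0,0]},{"xyz":[0,0,0],"rot":[0,0,0]}]' >/dev/null; python3 -m pendant '[{"xyz":[0,0,0],"rot":[0,0,0]},{"xyz":[0,0,0],"rot":[0,0,0]},{"xyz":[0,0,0],"rot":[0,0,0]},{"xyz":[0,0,0],"rot":[0,0,0]},{"xyz":[0,0,0],"rot":[0,0,0]}]' 0; python3 - <<'E'
from h import *
print(offs((429.4,-239)))
E
python3 -m pendant '[{"xyz":[0,0,-0.01],"rot":[0,0,0]},{"xyz":[0,0,-0.02],"rot":[0,0,0]},{"xyz":[0,0,-0.025],"rot":[0,0,-7.1]},{"xyz":[0,0,-0.025],"rot":[0,0,-7.1]},{"xyz":[0,0,-0.02],"rot":[0,0,-7.1]},{"xyz":[0,0,0],"rot":[0,0,0]},{"xyz":[0,0,0],"rot":[0,0,0]}]'; python3 - <<'E'
from h import *
place(-8,-1,85)
E
```

```text
time_s: 15.6
position: [0.4463, -0.216, 0.0065]
tcp_rot: [[0.951, -0.309, 0.001], [-0.309, -0.951, -0.001], [0.001, 0.0, -1.0]]
contact_force: [-1.4, 0.6, 7.0]
grip_width: 0.0335
grip_force: 59.8
[-8.98418308 27.09831448]
time_s: 16.18
position: [0.4466, -0.2163, 0.1067]
tcp_rot: [[0.999, 0.055, 0.003], [0.055, -0.999, -0.002], [0.003, 0.002, -1.0]]
contact_force: [-0.7, 0.3, -1.1]
grip_width: 0.0336
grip_force: 60.1
target [555.3 137.2]
at [ 446.6 -216.3  106.7] yaw 3.1 shift mm [ 127.8 -347.1   21.4] rotz tool -0.4
```

```bash
python3 -m pendant '[{"xyz":[0.008,-0.018,0],"rot":[0,0,-0.2]},{"xyz":[0.013,-0.036,0],"rot":[0,0,-0.2]},{"xyz":[0.014,-0.038,0],"rot":[0,0,0]},{"xyz":[0.014,-0.038,0],"rot":[0,0,0]},{"xyz":[0.014,-0.038,0],"rot":[0,0,0]},{"xyz":[0.014,-0.038,0],"rot":[0,0,0]},{"xyz":[0.014,-0.038,0],"rot":[0,0,0]},{"xyz":[0.014,-0.038,0],"rot":[0,0,0]}]'>/dev/null; python3 -m pendant '[{"xyz":[0.012,-0.032,0],"rot":[0,0,0]},{"xyz":[0.008,-0.022,0.01],"rot":[0,0,0]},{"xyz":[0.0036,-0.011,0.01],"rot":[0,0,0]},{"xyz":[0,0,0],"rot":[0,0,0]},{"xyz":[0,0,0],"rot":[0,0,0]},{"xyz":[0,0,0],"rot":[0,0,0]}]';  python3 - <<'E'
from h import *
place(-9,-1,56)
E
```

```text
time_s: 17.35
position: [0.5504, 0.1375, 0.0839]
tcp_rot: [[0.998, 0.063, -0.003], [0.063, -0.998, -0.001], [-0.003, 0.001, -1.0]]
contact_force: [0.0, -0.1, -2.3]
grip_width: 0.0335
grip_force: 60.2
target [556.3 137.3]
at [550.4 137.5  83.9] yaw 3.6 shift mm [ 6.   0.6 27.9] rotz tool 0.1
```

```bash
python3 -m pendant '[{"xyz":[0.005,0.0005,0.008],"rot":[0,0,0]},{"xyz":[0,0,0.006],"rot":[0,0,0]},{"xyz":[0,0,0.005],"rot":[0,0,0]},{"xyz":[0,0,0],"rot":[0,0,0]},{"xyz":[0,0,0],"rot":[0,0,0]},{"xyz":[0,0,0],"rot":[0,0,0]}]'; python3 - <<'E'
from h import *
place(-9,-1,55)
E
```

```text
time_s: 17.85
position: [0.557, 0.1383, 0.0664]
tcp_rot: [[0.998, 0.064, -0.0], [0.064, -0.998, -0.0], [-0.0, 0.0, -1.0]]
contact_force: [-0.5, 0.1, -1.2]
grip_width: 0.0335
grip_force: 60.2
target [556.3 137.3]
at [557.  138.3  66.4] yaw 3.7 shift mm [-0.7  1.  11.4] rotz tool 0.2
```

```bash
python3 -m pendant '[{"xyz":[-0.0007,0.0008,0.005],"rot":[0,0,0.1]},{"xyz":[0,0,0.003],"rot":[0,0,0]},{"xyz":[0,0,0.002],"rot":[0,0,0]},{"xyz":[0,0,0.001],"rot":[0,0,0]},{"xyz":[0,0,0.001],"rot":[0,0,0]},{"xyz":[0,0,0],"rot":[0,0,0]},{"xyz":[0,0,0],"rot":[0,0,0]}]'
```

```text
time_s: 18.43
position: [0.5564, 0.1378, 0.0544]
tcp_rot: [[0.998, 0.063, 0.0], [0.063, -0.998, 0.0], [0.0, -0.0, -1.0]]
contact_force: [0.2, -0.5, -2.2]
grip_width: 0.0334
grip_force: 60.2
```

```bash
python3 -m pendant '[{"xyz":[0,0,0.001],"rot":[0,0,0]},{"xyz":[0,0,0],"rot":[0,0,0]},{"xyz":[0,0,0],"rot":[0,0,0]}]'|egrep 'pos|cont';python3 -m pendant '[{"xyz":[0,0,0],"rot":[0,0,0]},{"xyz":[0,0,0],"rot":[0,0,0]},{"xyz":[0,0,0],"rot":[0,0,0]},{"xyz":[0,0,-0.01],"rot":[0,0,0]},{"xyz":[0,0,-0.03],"rot":[0,0,0]},{"xyz":[0,0,-0.03],"rot":[0,0,0]},{"xyz":[0,0,-0.01],"rot":[0,0,0]},{"xyz":[0,0,0],"rot":[0,0,0]}]' 0.55; python3 - <<'E'
from h import *
go(586.5,-279.5,85,-2)
E
```

```text
position: [0.5567, 0.1378, 0.0536]
contact_force: [0.5, 0.2, -1.5]
time_s: 19.35
position: [0.5598, 0.1383, 0.138]
tcp_rot: [[0.998, 0.063, 0.009], [0.063, -0.998, 0.001], [0.009, -0.001, -1.0]]
contact_force: [0.1, 1.6, 0.6]
grip_width: 0.047
grip_force: 0.0
at [559.8 138.3 138. ] yaw 3.6 shift mm [  0.  418.7  52.7] rotz tool 5.6
```

```bash
python3 -m pendant '[{"xyz":[0,0.018,0],"rot":[0,0,0]},{"xyz":[0,0.036,0],"rot":[0,0,0]},{"xyz":[0,0.038,0],"rot":[0,0,0]},{"xyz":[0,0.038,0],"rot":[0,0,0]},{"xyz":[0,0.038,0],"rot":[0,0,0]},{"xyz":[0,0.038,0],"rot":[0,0,0]},{"xyz":[0,0.038,0],"rot":[0,0,0]},{"xyz":[0,0.038,0],"rot":[0,0,0]}]'>/dev/null;  python3 -m pendant '[{"xyz":[0,0.038,0.015],"rot":[0,0,0]},{"xyz":[0,0.038,0.015],"rot":[0,0,0]},{"xyz":[0,0.034,0.01],"rot":[0,0,0]},{"xyz":[0,0.026,0],"rot":[0,0,5.6]},{"xyz":[0,0,0],"rot":[0,0,0]},{"xyz":[0,0,0],"rot":[0,0,0]},{"xyz":[0,0,0],"rot":[0,0,0]}]'>/dev/null; python3 - <<'E'
from h import *
top("t3");wr((595,-253),name="w4");go(586.5,-279.5,4,-2)
im=cv2.imread("pics/t3.png")
for p in plates("top",im,lo=500,z=.060):
    if p[1]>60 and p[0]<600 and p[1]<300: print("stack",np.round(p,1))
cv2.imwrite("pics/j.png",np.hstack([cv2.imread("pics/w4.png")[100:400],cv2.resize(im[210:290,215:300],None,fx=300/80,fy=300/80)[:, :160*2]])[:, :])
E
python3 -c "
import cv2;im=cv2.imread('pics/j.png');print(im.shape);cv2.imwrite('pics/j.png',cv2.resize(im,(800,int(800*im.shape[0]/im.shape[1]))))"
```

```text
plate mid 420 -96 yaw 45.1 size 90 90 boss 3.3 41 grip2 395.3 -109.9
plate mid 462 -750 yaw -3.4 size 28 254 boss -34.8 33 grip2 435.8 -740.3
plate mid 556 489 yaw 58.4 size 22 190 boss 41.5 52 grip2 535.3 470.4
at [ 582.1 -277.8   92.9] yaw -1.9 shift mm [ 4.6  1.7 88.9] rotz tool 0.1
(300, 959, 3)
```

View pics/j.png

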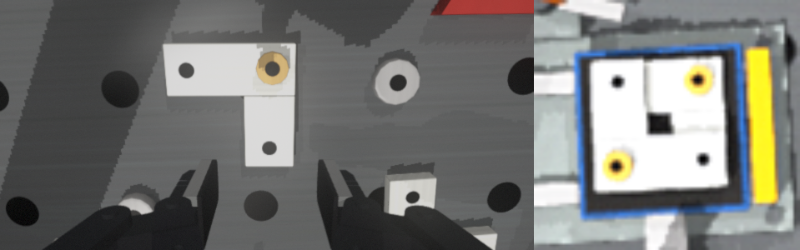

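The two-plate stack is neat, bosses at opposite corners. The next plate is clear ahead of the fingers, boss at about (326,182) in the wrist picture.

```bash
python3 - <<'E'
from h import *
M=vision.camera_model("wrist");w=cv2.imread("pics/w4.png")
for th in(160,140):
  for p in plates("wrist",w,M,lo=3000,hi=90000,th=th):
    if p[0]<700: print(th,np.round(p,1))
boss((326,182),88)
im=cv2.imread("pics/t3.png")
for p in plates("top",im,lo=500,hi=4000,z=.060):
    if p[1]>60 and p[0]<600 and p[1]<300: print("stack",np.round(p,1))
go(586.5,-279.5,4,-2)
E
```

```text
160 [ 594.  -252.3   88.1   89.9   89.5    5.3   49.6]
140 [ 594.  -252.2   88.1   90.1   89.6    5.2   49.6]
boss [ 622.  -282.2] mid [ 594.  -252.2] grip [ 585.1 -278.9]
stack [550.3 109.4 -86.9  91.2  91.3   2.5  29.1]
at [ 582.1 -277.8   92.9] yaw -1.9 shift mm [ 4.6  1.7 88.9] rotz tool 0.1
```

```bash
sed -i 's/^TR=.*/TR=np.array([548.4,109.6])/' h.py; python3 -m pendant '[{"xyz":[0.002,0.001,0.015],"rot":[0,0,0]},{"xyz":[0,0,0.025],"rot":[0,0,0]},{"xyz":[0,0,0.02],"rot":[0,0,0]},{"xyz":[0,0,0.01],"rot":[0,0,0]},{"xyz":[0,0,0],"rot":[0,0,0]},{"xyz":[0,0,0],"rot":[0,0,0]}]'; python3 - <<'E'
from h import *
go(585.1,-278.9,4,-2)
E
```

```text
time_s: 21.2
position: [0.584, -0.2795, 0.0225]
tcp_rot: [[0.999, -0.034, -0.002], [-0.034, -0.999, 0.001], [-0.002, -0.001, -1.0]]
contact_force: [0.4, 0.0, 0.4]
grip_width: 0.0465
grip_force: 0.0
at [ 584.  -279.5   22.5] yaw -2.0 shift mm [ 1.1 -0.6 18.5] rotz tool 0.0
```

```bash
python3 -m pendant '[{"xyz":[0,0,0.012],"rot":[0,0,0]},{"xyz":[0,0,0.0065],"rot":[0,0,0]},{"xyz":[0,0,0],"rot":[0,0,0]},{"xyz":[0,0,0],"rot":[0,0,0]}]' >/dev/null; python3 -m pendant '[{"xyz":[0,0,0],"rot":[0,0,0]},{"xyz":[0,0,0],"rot":[0,0,0]},{"xyz":[0,0,0],"rot":[0,0,0]},{"xyz":[0,0,0],"rot":[0,0,0]},{"xyz":[0,0,0],"rot":[0,0,0]}]' 0; python3 - <<'E'
from h import *
print(offs((594,-252.2)))
E
python3 -m pendant '[{"xyz":[0,0,-0.01],"rot":[0,0,0]},{"xyz":[0,0,-0.02],"rot":[0,0,0]},{"xyz":[0,0,-0.03],"rot":[0,0,-5.5]},{"xyz":[0,0,-0.03],"rot":[0,0,0]},{"xyz":[0,0,-0.02],"rot":[0,0,0]},{"xyz":[0,0,0],"rot":[0,0,0]},{"xyz":[0,0,0],"rot":[0,0,0]}]'; python3 - <<'E'
from h import *
place(8,1,85)
E
```

```text
time_s: 21.95
position: [0.585, -0.2808, 0.0057]
tcp_rot: [[0.999, -0.035, 0.001], [-0.035, -0.999, -0.001], [0.001, 0.001, -1.0]]
contact_force: [-0.5, 0.8, 3.8]
grip_width: 0.0336
grip_force: 60.1
[  7.98234813 -28.93126936]
time_s: 22.53
position: [0.5852, -0.281, 0.1164]
tcp_rot: [[0.998, 0.061, 0.003], [0.061, -0.998, -0.002], [0.002, 0.002, -1.0]]
contact_force: [-0.3, 1.2, -1.5]
grip_width: 0.0337
grip_force: 60.0
target [542.1  82.2]
at [ 585.2 -281.   116.4] yaw 3.5 shift mm [ -21.1 -365.2   30.7] rotz tool -0.0
```

```bash
python3 -m pendant '[{"xyz":[-0.002,-0.018,0],"rot":[0,0,0]},{"xyz":[-0.002,-0.036,0],"rot":[0,0,0]},{"xyz":[-0.002,-0.038,0],"rot":[0,0,0]},{"xyz":[-0.002,-0.038,0],"rot":[0,0,0]},{"xyz":[-0.002,-0.038,0],"rot":[0,0,0]},{"xyz":[-0.002,-0.038,0],"rot":[0,0,0]},{"xyz":[-0.002,-0.038,0],"rot":[0,0,0]},{"xyz":[-0.002,-0.038,0],"rot":[0,0,0]}]'>/dev/null; python3 -m pendant '[{"xyz":[-0.002,-0.036,0],"rot":[0,0,0]},{"xyz":[-0.002,-0.028,0.005],"rot":[0,0,0]},{"xyz":[-0.001,-0.019,0.01],"rot":[0,0,0]},{"xyz":[0,0,0.01],"rot":[0,0,0]},{"xyz":[0,0,0],"rot":[0,0,0]},{"xyz":[0,0,0],"rot":[0,0,0]},{"xyz":[0,0,0],"rot":[0,0,0]}]';  python3 - <<'E'
from h import *
place(8,1,67)
E
```

```text
time_s: 23.78
position: [0.5408, 0.0815, 0.089]
tcp_rot: [[0.998, 0.06, -0.002], [0.06, -0.998, -0.001], [-0.002, 0.0, -1.0]]
contact_force: [0.6, -0.0, -1.4]
grip_width: 0.0338
grip_force: 60.2
target [542.1  82.2]
at [540.8  81.5  89. ] yaw 3.4 shift mm [ 1.4 -0.6 22. ] rotz tool -0.1
```

```bash
python3 -m pendant '[{"xyz":[0.0005,-0.0006,0.006],"rot":[0,0,0]},{"xyz":[0,0,0.006],"rot":[0,0,0]},{"xyz":[0,0,0.004],"rot":[0,0,0]},{"xyz":[0,0,0.003],"rot":[0,0,0]},{"xyz":[0,0,0],"rot":[0,0,0]},{"xyz":[0,0,0],"rot":[0,0,0]},{"xyz":[0,0,0],"rot":[0,0,0]}]'; python3 - <<'E'
from h import *
place(8,1,66)
E
```

```text
time_s: 24.37
position: [0.5419, 0.0831, 0.071]
tcp_rot: [[0.998, 0.061, 0.0], [0.061, -0.998, 0.0], [0.0, -0.0, -1.0]]
contact_force: [-0.5, -0.2, -0.5]
grip_width: 0.0336
grip_force: 60.2
target [542.1  82.2]
at [541.9  83.1  71. ] yaw 3.5 shift mm [0.1 1.  5. ] rotz tool -0.0
```

```bash
python3 -m pendant '[{"xyz":[0,0.0008,0.002],"rot":[0,0,0]},{"xyz":[0,0,0.001],"rot":[0,0,0]},{"xyz":[0,0,0.001],"rot":[0,0,0]},{"xyz":[0,0,0.001],"rot":[0,0,0]},{"xyz":[0,0,0.0005],"rot":[0,0,0]},{"xyz":[0,0,0],"rot":[0,0,0]},{"xyz":[0,0,0],"rot":[0,0,0]}]';python3 -m pendant '[{"xyz":[0,0,0],"rot":[0,0,0]},{"xyz":[0,0,0],"rot":[0,0,0]},{"xyz":[0,0,0],"rot":[0,0,0]},{"xyz":[0,0,-0.01],"rot":[0,0,0]},{"xyz":[0,0,-0.03],"rot":[0,0,0]},{"xyz":[0,0,-0.03],"rot":[0,0,0]},{"xyz":[0,0,0],"rot":[0,0,0]},{"xyz":[0,0,0],"rot":[0,0,0]}]' 0.55; python3 - <<'E'
from h import *
go(497.5,-389,90,2)
E
```

```text
time_s: 24.95
position: [0.5417, 0.0824, 0.0654]
tcp_rot: [[0.998, 0.061, -0.0], [0.061, -0.998, 0.0], [-0.0, -0.0, -1.0]]
contact_force: [0.2, -0.1, -0.9]
grip_width: 0.0337
grip_force: 60.2
time_s: 25.62
position: [0.5444, 0.0826, 0.1388]
tcp_rot: [[0.998, 0.061, 0.007], [0.061, -0.998, 0.0], [0.007, -0.0, -1.0]]
contact_force: [1.1, 0.7, -0.7]
grip_width: 0.0467
grip_force: 0.0
at [544.4  82.6 138.8] yaw 3.5 shift mm [-75.8 467.9  48.3] rotz tool 1.5
```

```bash
python3 -m pendant '[{"xyz":[-0.0054,0.018,0],"rot":[0,0,0]},{"xyz":[-0.0054,0.036,0],"rot":[0,0,0]},{"xyz":[-0.0054,0.038,0],"rot":[0,0,0]},{"xyz":[-0.0054,0.038,0],"rot":[0,0,0]},{"xyz":[-0.0054,0.038,0],"rot":[0,0,0]},{"xyz":[-0.0054,0.038,0],"rot":[0,0,0]},{"xyz":[-0.0054,0.038,0],"rot":[0,0,0]},{"xyz":[-0.0054,0.038,0],"rot":[0,0,0]}]'>/dev/null;  python3 -m pendant '[{"xyz":[-0.0054,0.038,0],"rot":[0,0,0]},{"xyz":[-0.0054,0.038,0.015],"rot":[0,0,0]},{"xyz":[-0.0054,0.038,0.015],"rot":[0,0,0]},{"xyz":[-0.0054,0.034,0.01],"rot":[0,0,0]},{"xyz":[-0.0054,0.025,0],"rot":[0,0,1.5]},{"xyz":[-0.005,0.013,0],"rot":[0,0,0]},{"xyz":[0,0,0],"rot":[0,0,0]},{"xyz":[0,0,0],"rot":[0,0,0]}]'>/dev/null; python3 -m pendant '[{"xyz":[0,0,0],"rot":[0,0,0]}]'>/dev/null; sed -i 's/hi=90000,z=z)/hi=90000,z=z,th=150)/' h.py; python3 - <<'E'
from h import *
top("t4");wr((490,-417),name="w5");go(497.5,-389,4,2)
im=cv2.imread("pics/t4.png")
for p in plates("top",im,lo=500,hi=4000,z=.072):
    if p[1]>60 and p[0]<600 and p[1]<300: print("stack",np.round(p,1))
j=np.hstack([cv2.imread("pics/w5.png")[80:380],cv2.resize(im[210:290,215:300],None,fx=300/80,fy=300/80)])
cv2.imwrite("pics/j2.png",cv2.resize(j,(800,int(800*j.shape[0]/j.shape[1]))));print(800/j.shape[1])
E
```

```text
plate mid 420 -96 yaw 45.4 size 90 90 boss 3.1 41 grip2 395.3 -110.0
plate mid 491 -415 yaw -87.8 size 92 90 boss 0.1 41 grip2 497.7 -387.7
plate mid 462 -750 yaw -3.4 size 28 254 boss -34.4 31 grip2 435.8 -740.3
plate mid 556 489 yaw 58.4 size 22 189 boss 41.5 53 grip2 535.1 470.5
at [ 495.2 -387.4   95.6] yaw 2.1 shift mm [ 2.2  1.8 91.6] rotz tool 0.1
stack [549.6 109.1 -86.2  91.7  91.4   3.9  28.4]
0.8342022940563086
```

View pics/j2.png

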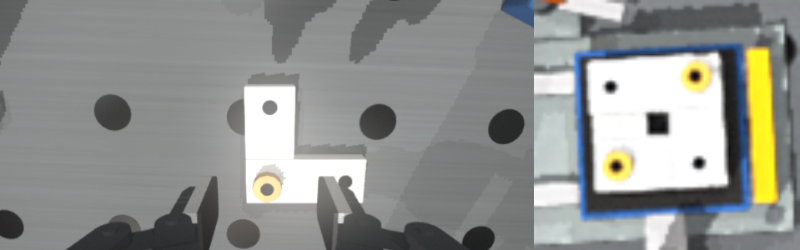

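Three plates are stacked flat. The fourth plate's boss is at (320,304) in the wrist view.

```bash
python3 - <<'E'
from h import *
M=vision.camera_model("wrist");w=cv2.imread("pics/w5.png")
h=cv2.cvtColor(w,cv2.COLOR_BGR2HSV)
br=(h[...,0]>8)&(h[...,0]<30)&(h[...,1]>110)&(h[...,2]>90)
for c in comps(br,200,9000): print(c.mean(0),cv2.boundingRect(c))
b=onz("wrist",[[292.5,183],[295,323],[437.5,323]],.012)*1000;print(b.round(1),(b[0]+b[2])/2)
d=b[0]-b[1];print(np.degrees(np.arctan2(d[1],d[0]))-90,np.hypot(*d)); d=b[1]-b[2];print(np.degrees(np.arctan2(d[1],d[0]))-180,np.hypot(*d))
boss((320,304),-88.3)
go(497.5,-388.5,4,2)
E
```

```text
[[ 532.7 -369.7]
 [ 443.2 -372.8]
 [ 446.5 -464.5]] [ 489.59771927 -417.09320028]
-87.98012987621043 89.59632699085084
-87.93675997516192 91.71227496731528
boss [ 461.2 -388.3] mid [ 491.1 -416.4] grip [ 498.3 -389.2]
at [ 495.2 -387.4   95.6] yaw 2.1 shift mm [ 2.2  1.3 91.6] rotz tool 0.1
```

```bash
python3 -m pendant '[{"xyz":[0.0015,0.0015,0.015],"rot":[0,0,0]},{"xyz":[0,0,0.025],"rot":[0,0,0]},{"xyz":[0,0,0.02],"rot":[0,0,0]},{"xyz":[0,0,0.012],"rot":[0,0,0]},{"xyz":[0,0,0],"rot":[0,0,0]},{"xyz":[0,0,0],"rot":[0,0,0]}]'; python3 - <<'E'
from h import *
go(497.5,-389,4,2)
E
```

```text
time_s: 27.63
position: [0.496, -0.3895, 0.0222]
tcp_rot: [[0.999, 0.035, -0.002], [0.035, -0.999, 0.002], [-0.002, -0.002, -1.0]]
contact_force: [0.4, -1.3, -0.3]
grip_width: 0.0473
grip_force: 0.0
at [ 496.  -389.5   22.2] yaw 2.0 shift mm [ 1.6 -0.5 18.2] rotz tool 0.0
```

```bash
python3 -m pendant '[{"xyz":[0,0,0.012],"rot":[0,0,0]},{"xyz":[0,0,0.0055],"rot":[0,0,0]},{"xyz":[0,0,0],"rot":[0,0,0]},{"xyz":[0,0,0],"rot":[0,0,0]}]' >/dev/null; python3 -m pendant '[{"xyz":[0,0,0],"rot":[0,0,0]},{"xyz":[0,0,0],"rot":[0,0,0]},{"xyz":[0,0,0],"rot":[0,0,0]},{"xyz":[0,0,0],"rot":[0,0,0]},{"xyz":[0,0,0],"rot":[0,0,0]}]' 0; python3 - <<'E'
from h import *
print(offs((490.5,-416.3)))
E
python3 -m pendant '[{"xyz":[0,0,-0.01],"rot":[0,0,0]},{"xyz":[0,0,-0.02],"rot":[0,0,0]},{"xyz":[0,0,-0.03],"rot":[0,0,-1.5]},{"xyz":[0,0,-0.03],"rot":[0,0,0]},{"xyz":[0,0,-0.03],"rot":[0,0,0]},{"xyz":[0,0,0],"rot":[0,0,0]},{"xyz":[0,0,0],"rot":[0,0,0]}]'; python3 - <<'E'
from h import *
place(-8,-1,100)
E
```

```text
time_s: 28.38
position: [0.4968, -0.391, 0.0068]
tcp_rot: [[0.999, 0.034, 0.001], [0.034, -0.999, -0.001], [0.001, 0.001, -1.0]]
contact_force: [-0.3, 2.6, 5.7]
grip_width: 0.0335
grip_force: 60.3
[-7.20984379 25.07408101]
time_s: 28.97
position: [0.4977, -0.392, 0.1285]
tcp_rot: [[0.998, 0.061, 0.004], [0.061, -0.998, -0.004], [0.004, 0.004, -1.0]]
contact_force: [-0.0, -0.4, -1.6]
grip_width: 0.0335
grip_force: 60.1
target [554.7 137. ]
at [ 497.7 -392.   128.5] yaw 3.5 shift mm [  89.1 -524.7   26.7] rotz tool -0.0
```

```bash
python3 -m pendant '[{"xyz":[0.0055,-0.018,0],"rot":[0,0,0]},{"xyz":[0.0055,-0.034,0],"rot":[0,0,0]},{"xyz":[0.0055,-0.038,0],"rot":[0,0,0]},{"xyz":[0.0055,-0.038,0],"rot":[0,0,0]},{"xyz":[0.0055,-0.038,0],"rot":[0,0,0]},{"xyz":[0.0055,-0.038,0],"rot":[0,0,0]},{"xyz":[0.0055,-0.038,0],"rot":[0,0,0]},{"xyz":[0.0055,-0.038,0],"rot":[0,0,0]}]'>/dev/null; python3 -m pendant '[{"xyz":[0.0055,-0.038,0],"rot":[0,0,0]},{"xyz":[0.0055,-0.038,0],"rot":[0,0,0]},{"xyz":[0.0055,-0.038,0],"rot":[0,0,0]},{"xyz":[0.0055,-0.038,0],"rot":[0,0,0]},{"xyz":[0.0055,-0.038,0],"rot":[0,0,0]},{"xyz":[0.0055,-0.03,0],"rot":[0,0,0]},{"xyz":[0.0055,-0.018,0],"rot":[0,0,0]},{"xyz":[0.0055,-0.007,0],"rot":[0,0,0]}]'>/dev/null; python3 -m pendant '[{"xyz":[0,0,0.012],"rot":[0,0,0]},{"xyz":[0,0,0.012],"rot":[0,0,0]},{"xyz":[0,0,0],"rot":[0,0,0]},{"xyz":[0,0,0],"rot":[0,0,0]},{"xyz":[0,0,0],"rot":[0,0,0]}]';  python3 - <<'E'
from h import *
place(-7.2,-1,82)
E
```

```text
time_s: 30.72
position: [0.5516, 0.1372, 0.101]
tcp_rot: [[0.998, 0.059, -0.002], [0.059, -0.998, -0.001], [-0.002, 0.0, -1.0]]
contact_force: [0.7, -0.9, -2.1]
grip_width: 0.0333
grip_force: 60.2
target [553.9 137. ]
at [551.6 137.2 101. ] yaw 3.4 shift mm [ 2.3  0.3 18.9] rotz tool -0.1
```

```bash
python3 -m pendant '[{"xyz":[0.001,0.0005,0.006],"rot":[0,0,-0.1]},{"xyz":[0,0,0.005],"rot":[0,0,0]},{"xyz":[0,0,0.004],"rot":[0,0,0]},{"xyz":[0,0,0.002],"rot":[0,0,0]},{"xyz":[0,0,0],"rot":[0,0,0]},{"xyz":[0,0,0],"rot":[0,0,0]},{"xyz":[0,0,0],"rot":[0,0,0]}]'; python3 - <<'E'
from h import *
place(-7.2,-1,79)
E
```

```text
time_s: 31.3
position: [0.5535, 0.1384, 0.0851]
tcp_rot: [[0.998, 0.063, 0.0], [0.063, -0.998, 0.0], [0.0, -0.0, -1.0]]
contact_force: [1.1, -0.0, -2.6]
grip_width: 0.0335
grip_force: 60.2
target [553.9 137. ]
at [553.5 138.4  85.1] yaw 3.6 shift mm [0.3 1.4 6.1] rotz tool 0.1
```

```bash
python3 -m pendant '[{"xyz":[0,0.0012,0.002],"rot":[0,0,0]},{"xyz":[0,0,0.0015],"rot":[0,0,0]},{"xyz":[0,0,0.001],"rot":[0,0,0]},{"xyz":[0,0,0.001],"rot":[0,0,0]},{"xyz":[0,0,0.001],"rot":[0,0,0]},{"xyz":[0,0,0],"rot":[0,0,0]},{"xyz":[0,0,0],"rot":[0,0,0]}]';python3 -m pendant '[{"xyz":[0,0,0],"rot":[0,0,0]},{"xyz":[0,0,0],"rot":[0,0,0]},{"xyz":[0,0,0],"rot":[0,0,0]},{"xyz":[0,0,-0.01],"rot":[0,0,0]},{"xyz":[0,0,-0.03],"rot":[0,0,0]},{"xyz":[0,0,-0.02],"rot":[0,0,0]},{"xyz":[0,0,0],"rot":[0,0,0]},{"xyz":[0,0,0],"rot":[0,0,0]}]' 0.55; python3 - <<'E'
from h import *
go(395.8,-109.5,90,-44.8)
E
```

```text
time_s: 31.88
position: [0.5533, 0.1371, 0.0783]
tcp_rot: [[0.998, 0.063, -0.0], [0.063, -0.998, -0.0], [-0.0, -0.0, -1.0]]
contact_force: [0.9, -0.7, -2.7]
grip_width: 0.0334
grip_force: 60.2
time_s: 32.55
position: [0.5553, 0.1374, 0.141]
tcp_rot: [[0.998, 0.063, 0.005], [0.063, -0.998, 0.001], [0.005, -0.001, -1.0]]
contact_force: [-0.3, 0.8, -0.9]
grip_width: 0.0471
grip_force: 0.0
at [555.3 137.4 141. ] yaw 3.6 shift mm [-174.8  236.5   50. ] rotz tool 48.4
```

```bash
python3 -m pendant '[{"xyz":[-0.012,0.016,0],"rot":[0,0,0]},{"xyz":[-0.024,0.032,0],"rot":[0,0,0]},{"xyz":[-0.024,0.032,0],"rot":[0,0,0]},{"xyz":[-0.024,0.032,0],"rot":[0,0,0]},{"xyz":[-0.024,0.032,0],"rot":[0,0,0]},{"xyz":[-0.024,0.032,0],"rot":[0,0,0]},{"xyz":[-0.024,0.032,0],"rot":[0,0,0]},{"xyz":[-0.018,0.028,0],"rot":[0,0,0]}]'>/dev/null;  python3 -m pendant '[{"xyz":[0,0,0.01],"rot":[0,0,6.9]},{"xyz":[0,0,0.015],"rot":[0,0,6.9]},{"xyz":[0,0,0.01],"rot":[0,0,6.9]},{"xyz":[0,0,0.01],"rot":[0,0,6.9]},{"xyz":[0,0,0],"rot":[0,0,6.9]},{"xyz":[0,0,0],"rot":[0,0,6.9]},{"xyz":[0,0,0],"rot":[0,0,6.9]},{"xyz":[0,0,0],"rot":[0,0,0]}]'>/dev/null; python3 -m pendant '[{"xyz":[0,0,0],"rot":[0,0,0]},{"xyz":[0,0,0],"rot":[0,0,0]}]'>/dev/null; python3 - <<'E'
from h import *
top("t5");wr((420,-96),name="w6");go(395.8,-109.5,4,-44.8)
im=cv2.imread("pics/t5.png")
for p in plates("top",im,lo=500,hi=4000,z=.084):
    if p[1]>60 and p[0]<600 and p[1]<300: print("stack",np.round(p,1))
j=np.hstack([cv2.imread("pics/w6.png")[80:380],cv2.resize(im[210:290,215:300],None,fx=300/80,fy=300/80)])
cv2.imwrite("pics/j3.png",cv2.resize(j,(800,int(800*j.shape[0]/j.shape[1]))));print(800/j.shape[1])
E
```

```text
plate mid 462 -750 yaw -3.4 size 28 254 boss -31.6 25 grip2 435.8 -740.3
at [ 394.3 -109.2   93.3] yaw -44.6 shift mm [ 1.3 -0.9 89.3] rotz tool 0.2
stack [5.485e+02 1.087e+02 2.900e+00 9.150e+01 9.120e+01 3.910e+01 4.000e-01]
0.8342022940563086
```

View pics/j3.png

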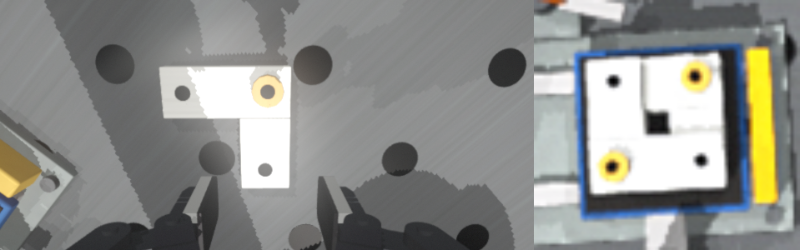

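The four-plate stack is still tidy. The last plate is ahead, boss at (320,190).

```bash
python3 - <<'E'
from h import *
s=.8342
q=np.array([[160.5,67],[291,67],[289.5,188]])/s+[0,80]
b=onz("wrist",q,.012)*1000;print(b.round(1),(b[0]+b[2])/2)
d=b[0]-b[1];print(np.degrees(np.arctan2(d[1],d[0])),np.hypot(*d)); d=b[2]-b[1];print(np.degrees(np.arctan2(d[1],d[0]))+180,np.hypot(*d))
boss((320,190),45.2)
E
```

```text
[[ 481.1  -95.2]
 [ 418.8 -158.2]
 [ 354.8  -96. ]] [417.95589676 -95.58652322]
45.30277882821629 88.64792553511268
315.796884356085 89.26896894118472
boss [ 419.2 -135.7] mid [419.  -94.7] grip [ 394.3 -108.2]
```

```bash
python3 -m pendant '[{"xyz":[-0.001,0,0.015],"rot":[0,0,0]},{"xyz":[0,0,0.025],"rot":[0,0,0]},{"xyz":[0,0,0.02],"rot":[0,0,0]},{"xyz":[0,0,0.01],"rot":[0,0,0]},{"xyz":[0,0,0],"rot":[0,0,0]},{"xyz":[0,0,0],"rot":[0,0,0]}]'; python3 - <<'E'
from h import *
go(393.9,-108.8,4,-44.6)
E
```

```text
time_s: 34.65
position: [0.3933, -0.1084, 0.023]
tcp_rot: [[0.711, -0.703, -0.001], [-0.703, -0.711, 0.001], [-0.001, 0.001, -1.0]]
contact_force: [0.5, -0.4, -0.3]
grip_width: 0.0469
grip_force: 0.0
at [ 393.3 -108.4   23. ] yaw -44.7 shift mm [ 0.7 -0.2 19. ] rotz tool -0.1
```

```bash
python3 -m pendant '[{"xyz":[0,0,0.012],"rot":[0,0,0]},{"xyz":[0,0,0.0065],"rot":[0,0,0]},{"xyz":[0,0,0],"rot":[0,0,0]},{"xyz":[0,0,0],"rot":[0,0,0]}]' >/dev/null; python3 -m pendant '[{"xyz":[0,0,0],"rot":[0,0,0]},{"xyz":[0,0,0],"rot":[0,0,0]},{"xyz":[0,0,0],"rot":[0,0,0]},{"xyz":[0,0,0],"rot":[0,0,0]},{"xyz":[0,0,0],"rot":[0,0,0]}]' 0; python3 - <<'E'
from h import *
print(offs((418.7,-95.3)))
E
python3 -m pendant '[{"xyz":[0,0,-0.01],"rot":[0,0,0]},{"xyz":[0,0,-0.02],"rot":[0,0,-6.9]},{"xyz":[0,0,-0.03],"rot":[0,0,-6.9]},{"xyz":[0,0,-0.035],"rot":[0,0,-6.9]},{"xyz":[0,0,-0.035],"rot":[0,0,-6.9]},{"xyz":[0,0,0],"rot":[0,0,-6.9]},{"xyz":[0,0,0],"rot":[0,0,-6.9]},{"xyz":[0,0,0],"rot":[0,0,-6.8]}]'>/dev/null; python3 -m pendant '[{"xyz":[0,0,0],"rot":[0,0,0]},{"xyz":[0,0,0],"rot":[0,0,0]}]'; python3 - <<'E'
from h import *
place(8,1,110)
E
```

```text
time_s: 35.4
position: [0.3946, -0.1088, 0.006]
tcp_rot: [[0.711, -0.703, 0.001], [-0.703, -0.711, -0.0], [0.001, -0.001, -1.0]]
contact_force: [-1.8, 1.1, 6.1]
grip_width: 0.0336
grip_force: 59.5
[  7.67434758 -26.57432936]
time_s: 36.23
position: [0.3935, -0.1085, 0.1353]
tcp_rot: [[0.998, 0.058, 0.0], [0.058, -0.998, -0.0], [0.0, 0.0, -1.0]]
contact_force: [-0.2, 0.2, -1.2]
grip_width: 0.0338
grip_force: 60.2
target [542.1  82.2]
at [ 393.5 -108.5  135.3] yaw 3.3 shift mm [ 159.3 -181.8   25.3] rotz tool -0.2
```

```bash
python3 -m pendant '[{"xyz":[0.01,-0.012,0],"rot":[0,0,-0.2]},{"xyz":[0.021,-0.025,0],"rot":[0,0,0]},{"xyz":[0.024,-0.027,0],"rot":[0,0,0]},{"xyz":[0.025,-0.028,0],"rot":[0,0,0]},{"xyz":[0.025,-0.028,0],"rot":[0,0,0]},{"xyz":[0.024,-0.027,0],"rot":[0,0,0]},{"xyz":[0.019,-0.022,0],"rot":[0,0,0]},{"xyz":[0.0105,-0.0125,0],"rot":[0,0,0]}]'>/dev/null; python3 -m pendant '[{"xyz":[0,0,0.01],"rot":[0,0,0]},{"xyz":[0,0,0.01],"rot":[0,0,0]},{"xyz":[0,0,0],"rot":[0,0,0]},{"xyz":[0,0,0],"rot":[0,0,0]},{"xyz":[0,0,0],"rot":[0,0,0]}]';  python3 - <<'E'
from h import *
place(7.7,1,93)
E
```

```text
time_s: 37.32
position: [0.5391, 0.0816, 0.1142]
tcp_rot: [[0.998, 0.062, -0.002], [0.062, -0.998, -0.0], [-0.002, 0.0, -1.0]]
contact_force: [-0.6, 0.1, -1.7]
grip_width: 0.0339
grip_force: 60.3
target [542.4  82.2]
at [539.1  81.6 114.2] yaw 3.6 shift mm [ 3.3 -0.4 21.2] rotz tool 0.1
```

```bash
python3 -m pendant '[{"xyz":[0.0025,-0.0005,0.006],"rot":[0,0,0]},{"xyz":[0,0,0.006],"rot":[0,0,0]},{"xyz":[0,0,0.004],"rot":[0,0,0]},{"xyz":[0,0,0.002],"rot":[0,0,0]},{"xyz":[0,0,0],"rot":[0,0,0]},{"xyz":[0,0,0],"rot":[0,0,0]},{"xyz":[0,0,0],"rot":[0,0,0]}]'; python3 - <<'E'
from h import *
place(7.7,1,90)
E
```

```text
time_s: 37.9
position: [0.543, 0.0833, 0.097]
tcp_rot: [[0.998, 0.064, 0.0], [0.064, -0.998, 0.0], [0.0, -0.0, -1.0]]
contact_force: [0.4, 0.7, -2.3]
grip_width: 0.0335
grip_force: 60.3
target [542.4  82.2]
at [543.   83.3  97. ] yaw 3.7 shift mm [-0.7  1.1  7. ] rotz tool 0.2
```

```bash
python3 -m pendant '[{"xyz":[-0.0007,0.001,0.002],"rot":[0,0,0.2]},{"xyz":[0,0,0.002],"rot":[0,0,0]},{"xyz":[0,0,0.001],"rot":[0,0,0]},{"xyz":[0,0,0.001],"rot":[0,0,0]},{"xyz":[0,0,0.001],"rot":[0,0,0]},{"xyz":[0,0,0.0005],"rot":[0,0,0]},{"xyz":[0,0,0],"rot":[0,0,0]},{"xyz":[0,0,0],"rot":[0,0,0]}]';python3 -m pendant '[{"xyz":[0,0,0],"rot":[0,0,0]},{"xyz":[0,0,0],"rot":[0,0,0]},{"xyz":[0,0,0],"rot":[0,0,0]},{"xyz":[0,0,-0.01],"rot":[0,0,0]},{"xyz":[0,0,-0.03],"rot":[0,0,0]},{"xyz":[0,0,-0.02],"rot":[0,0,0]},{"xyz":[0,0,0],"rot":[0,0,0]},{"xyz":[0,0,0],"rot":[0,0,0]}]' 0.55; python3 - <<'E'
from h import *
go(452.4,105.1,63,3.5)
im=vision.get_image("side");cv2.imwrite("pics/s5.png",cv2.resize(im[160:280,240:380],None,fx=4,fy=4))
E
```

```text
time_s: 38.57
position: [0.5422, 0.0823, 0.0894]
tcp_rot: [[0.998, 0.061, 0.0], [0.061, -0.998, 0.0], [0.0, -0.0, -1.0]]
contact_force: [-0.7, -0.3, -2.4]
grip_width: 0.0334
grip_force: 60.3
time_s: 39.23
position: [0.5439, 0.0824, 0.1519]
tcp_rot: [[0.998, 0.061, 0.005], [0.061, -0.998, 0.0], [0.005, -0.0, -1.0]]
contact_force: [-0.6, -0.2, -0.6]
grip_width: 0.0471
grip_force: 0.0
at [543.9  82.4 151.9] yaw 3.5 shift mm [-90.4 -28.2  88.4] rotz tool -0.0
```

View pics/s5.png

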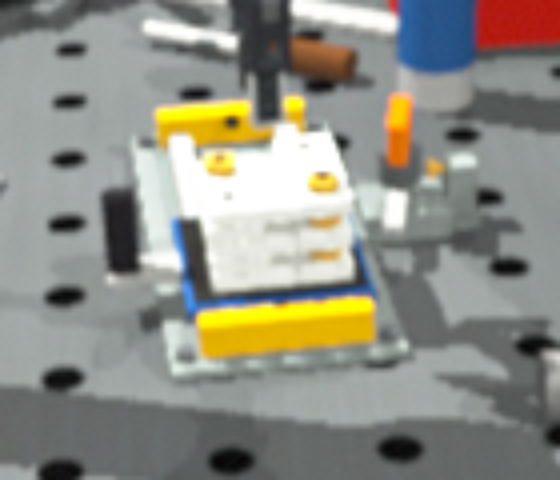

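The five-plate pile is flat and even. Next I'll go to the handle.

```bash
python3 -m pendant '[{"xyz":[-0.015,-0.005,0],"rot":[0,0,0]},{"xyz":[-0.03,-0.009,0],"rot":[0,0,0]},{"xyz":[-0.03,-0.009,0],"rot":[0,0,0]},{"xyz":[-0.0155,-0.005,0],"rot":[0,0,0]},{"xyz":[0,0,0],"rot":[0,0,0]},{"xyz":[0,0,0],"rot":[0,0,0]},{"xyz":[0,0,0],"rot":[0,0,0]}]'>/dev/null; python3 - <<'E'
from h import *
go(452.4,105.1,60,3.5)
E
```

```text
at [450.9 104.6 149.2] yaw 3.5 shift mm [ 1.4 -0.4 89.2] rotz tool -0.0
```

```bash
python3 -m pendant '[{"xyz":[0,-0.0004,0.015],"rot":[0,0,0]},{"xyz":[0,0,0.025],"rot":[0,0,0]},{"xyz":[0,0,0.025],"rot":[0,0,0]},{"xyz":[0,0,0.016],"rot":[0,0,0]},{"xyz":[0,0,0.007],"rot":[0,0,0]},{"xyz":[0,0,0],"rot":[0,0,0]},{"xyz":[0,0,0],"rot":[0,0,0]}]'; python3 -m pendant '[{"xyz":[0,0,0],"rot":[0,0,0]},{"xyz":[0,0,0],"rot":[0,0,0]},{"xyz":[0,0,0],"rot":[0,0,0]},{"xyz":[0,0,0],"rot":[0,0,0]},{"xyz":[0,0,0],"rot":[0,0,0]},{"xyz":[0,0,0],"rot":[0,0,0]}]' 0
```

```text
time_s: 40.45
position: [0.4511, 0.105, 0.0614]
tcp_rot: [[0.998, 0.06, 0.0], [0.06, -0.998, -0.0], [0.0, 0.0, -1.0]]
contact_force: [0.1, 0.3, 1.1]
grip_width: 0.0473
grip_force: 0.0
time_s: 40.95
position: [0.4515, 0.1052, 0.0628]
tcp_rot: [[0.998, 0.061, 0.003], [0.061, -0.998, 0.0], [0.003, 0.0, -1.0]]
contact_force: [-0.7, -2.0, 5.7]
grip_width: 0.0171
grip_force: 59.4
```

Now the loaded stroke, with gentle acceleration: about 140 mm, then small steps to the stop.

```bash
python3 -m pendant '[{"xyz":[0,-0.002,0],"rot":[0,0,0]},{"xyz":[0,-0.004,0],"rot":[0,0,0]},{"xyz":[0,-0.006,0],"rot":[0,0,0]},{"xyz":[0,-0.007,0],"rot":[0,0,0]},{"xyz":[0,-0.008,0],"rot":[0,0,0]},{"xyz":[0,-0.008,0],"rot":[0,0,0]},{"xyz":[0,-0.008,0],"rot":[0,0,0]},{"xyz":[0,-0.008,0],"rot":[0,0,0]}]'|egrep 'pos|cont|grip'; python3 -m pendant '[{"xyz":[0,-0.008,0],"rot":[0,0,0]},{"xyz":[0,-0.008,0],"rot":[0,0,0]},{"xyz":[0,-0.008,0],"rot":[0,0,0]},{"xyz":[0,-0.008,0],"rot":[0,0,0]},{"xyz":[0,-0.008,0],"rot":[0,0,0]},{"xyz":[0,-0.008,0],"rot":[0,0,0]},{"xyz":[0,-0.008,0],"rot":[0,0,0]},{"xyz":[0,-0.008,0],"rot":[0,0,0]}]'|egrep 'pos|cont|grip'; python3 -m pendant '[{"xyz":[0,-0.007,0],"rot":[0,0,0]},{"xyz":[0,-0.006,0],"rot":[0,0,0]},{"xyz":[0,-0.005,0],"rot":[0,0,0]},{"xyz":[0,-0.003,0],"rot":[0,0,0]},{"xyz":[0,-0.002,0],"rot":[0,0,0]},{"xyz":[0,0,0],"rot":[0,0,0]},{"xyz":[0,0,0],"rot":[0,0,0]}]'|egrep 'pos|cont|grip'
```

```text
position: [0.4484, 0.1559, 0.0628]
contact_force: [-0.1, -4.1, 7.3]
grip_width: 0.017
grip_force: 59.7
position: [0.4444, 0.2199, 0.0628]
contact_force: [-0.2, -3.8, 5.7]
grip_width: 0.017
grip_force: 59.7
position: [0.4429, 0.2434, 0.0628]
contact_force: [0.6, -1.0, 5.8]
grip_width: 0.0173
grip_force: 59.5
```

```bash
python3 -m pendant '[{"xyz":[0,-0.003,0],"rot":[0,0,0]},{"xyz":[0,-0.003,0],"rot":[0,0,0]},{"xyz":[0,-0.002,0],"rot":[0,0,0]},{"xyz":[0,-0.002,0],"rot":[0,0,0]},{"xyz":[0,-0.002,0],"rot":[0,0,0]},{"xyz":[0,-0.001,0],"rot":[0,0,0]},{"xyz":[0,-0.001,0],"rot":[0,0,0]},{"xyz":[0,0,0],"rot":[0,0,0]}]'|egrep 'pos|cont|grip'; python3 -m pendant '[{"xyz":[0,-0.001,0],"rot":[0,0,0]},{"xyz":[0,-0.001,0],"rot":[0,0,0]},{"xyz":[0,0,0],"rot":[0,0,0]}]'|egrep 'pos|cont|grip'
```

```text
position: [0.4422, 0.2549, 0.0628]
contact_force: [0.6, -9.4, 8.4]
grip_width: 0.017
grip_force: 60.0
position: [0.4421, 0.255, 0.0628]
contact_force: [2.8, -16.6, 10.8]
grip_width: 0.0171
grip_force: 60.3
```

At the far stop again (255.0). I'll release, rise and move over to the knob.

```bash
python3 -m pendant '[{"xyz":[0,0.004,0],"rot":[0,0,0]},{"xyz":[0,0,0],"rot":[0,0,0]},{"xyz":[0,0,0],"rot":[0,0,0]},{"xyz":[0,0,-0.02],"rot":[0,0,0]},{"xyz":[0,0,-0.03],"rot":[0,0,0]},{"xyz":[0,0,-0.03],"rot":[0,0,0]},{"xyz":[0,0,-0.02],"rot":[0,0,0]},{"xyz":[0,0,0],"rot":[0,0,0]}]' 0.5; python3 -m pendant '[{"xyz":[0,0,0],"rot":[0,0,0]},{"xyz":[0,0,0],"rot":[0,0,0]}]' >/dev/null; python3 - <<'E'
from h import *
im=vision.get_image("top");cv2.imwrite("pics/t6.png",im)
hsv=cv2.cvtColor(im,cv2.COLOR_BGR2HSV);H,S,V=hsv[...,0],hsv[...,1],hsv[...,2]
roi=np.zeros(H.shape,bool);roi[170:250,180:250]=1
for c in comps((H>5)&(H<20)&(S>160)&(V>120)&roi,30,900):
    (x,y),s,a=cv2.minAreaRect((onz("top",c,.09)*1000).astype(np.float32)); print("knob",round(x,1),round(y,1),np.round(s,1),round(a,1))
for p in plates("top",im,lo=500,hi=4000,z=.096):
    if p[1]>60 and p[0]<600 and p[1]<320: print("stack",np.round(p,1))
go(600,196,150,78.7)
E
```

```text
time_s: 44.45
position: [0.4443, 0.2572, 0.1664]
tcp_rot: [[0.998, 0.062, 0.009], [0.061, -0.998, 0.005], [0.009, -0.004, -1.0]]
contact_force: [0.3, -0.7, 0.2]
grip_width: 0.0429
grip_force: 0.0
knob 642.2 196.7 [46.9 16.3] 79.9
stack [540.1 263.3 -86.5 116.2 117.  -36.3  43.2]
stack [538.9 114.5  93.7 137.  192.8 -44.5  80.5]
at [439.6 254.6 159.9] yaw 3.5 shift mm [156.5  68.2   9.5] rotz tool -75.2
```

```bash
python3 -m pendant '[{"xyz":[0.015,0.005,0],"rot":[0,0,0]},{"xyz":[0.028,0.009,0],"rot":[0,0,0]},{"xyz":[0.03,0.01,0],"rot":[0,0,0]},{"xyz":[0.03,0.011,0],"rot":[0,0,0]},{"xyz":[0.03,0.011,0],"rot":[0,0,0]},{"xyz":[0.03,0.011,0],"rot":[0,0,0]},{"xyz":[0.024,0.009,0],"rot":[0,0,0]},{"xyz":[0.012,0.005,0],"rot":[0,0,0]}]'>/dev/null; python3 -m pendant '[{"xyz":[0,0,0],"rot":[0,0,-6.8]},{"xyz":[0,0,0],"rot":[0,0,-6.8]},{"xyz":[0,0,0],"rot":[0,0,-6.8]},{"xyz":[0,0,0],"rot":[0,0,-6.8]},{"xyz":[0,0,0],"rot":[0,0,-6.8]},{"xyz":[0,0,0],"rot":[0,0,-6.8]},{"xyz":[0,0,0],"rot":[0,0,-6.8]},{"xyz":[0,0,0],"rot":[0,0,-6.8]}]'>/dev/null; python3 -m pendant '[{"xyz":[0,0,0],"rot":[0,0,-6.8]},{"xyz":[0,0,0],"rot":[0,0,-6.8]},{"xyz":[0,0,0],"rot":[0,0,-6.8]},{"xyz":[0,0,0],"rot":[0,0,0]},{"xyz":[0,0,0],"rot":[0,0,0]},{"xyz":[0,0,0],"rot":[0,0,0]}]'>/dev/null; python3 - <<'E'
from h import *
M=vision.camera_model("wrist");im=vision.get_image("wrist");cv2.imwrite("pics/w7.png",im)
hsv=cv2.cvtColor(im,cv2.COLOR_BGR2HSV);H,S,V=hsv[...,0],hsv[...,1],hsv[...,2]
for c in comps((H>5)&(H<20)&(S>160)&(V>120),300,60000):
    (x,y),s,a=cv2.minAreaRect((onz("wrist",c,.09,M)*1000).astype(np.float32)); print("knob",round(x,1),round(y,1),np.round(s,1),round(a,1),c.mean(0))
go(643,196.5,60,78.9)
E
```

```text
knob 642.4 201.9 [47.5 12.4] 78.6 [324.38225256 241.2559727 ]
at [643.4 196.  160.3] yaw 78.2 shift mm [  0.5  -0.4 100.3] rotz tool -0.7
```

View pics/w7.png

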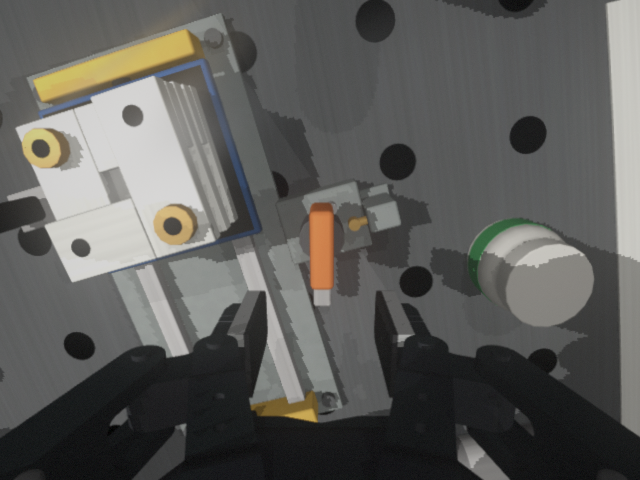

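```bash
python3 - <<'E'
from h import *
im=vision.get_image("side")
def orange(im,roi=None):
    hsv=cv2.cvtColor(im,cv2.COLOR_BGR2HSV);H,S,V=hsv[...,0],hsv[...,1],hsv[...,2]
    return (H>5)&(H<20)&(S>160)&(V>90)
m=orange(im);m[:, :320]=0;m[:,360:]=0;m[:170]=0;m[230:]=0
for c in comps(m,20,900): print("side",c.min(0),c.max(0),c.mean(0)); cs=c
t=cv2.imread("pics/t6.png");m=orange(t);m[:170]=0;m[250:]=0;m[:,:180]=0;m[:,250:]=0
c=max(comps(m,20,900),key=len);print("top",c.min(0),c.max(0))
c0,D0=ray("top",[c.mean(0)])
for uv in(cs.mean(0),[cs.mean(0)[0],cs.min(0)[1]]):
    c1,D1=ray("side",[uv]);A=np.c_[D0[0],-D1[0]];s=np.linalg.lstsq(A,c1-c0,rcond=None)[0]
    p,q=c0+s[0]*D0[0],c1+s[1]*D1[0];print((p*1000).round(1),(q*1000).round(1))
w=cv2.imread("pics/w7.png");c=max(comps(orange(w),300,60000),key=len);print("wrist",c.min(0),c.max(0))
print("cams",c0,ray("wrist",[[0,0]])[0])
E
```

```text
side [337 186] [342 201] [339.83333333 193.66666667]
top [202 199] [225 210]
[646.2 202.8  65.1] [644.6 202.8  64.9]
[641.9 197.7  90.5] [644.  197.6  90.9]
wrist [310 204] [332 285]
cams [ 0.46012066 -0.01283347  1.15225421] [0.65546443 0.26287917 0.30324566]
```

```bash
python3 -m pendant '[{"xyz":[0.001,0,0.015],"rot":[0,0,-0.6]},{"xyz":[0,-0.0005,0.025],"rot":[0,0,0]},{"xyz":[0,0,0.025],"rot":[0,0,0]},{"xyz":[0,0,0.018],"rot":[0,0,0]},{"xyz":[0,0,0.01],"rot":[0,0,0]},{"xyz":[0,0,0.004],"rot":[0,0,0]},{"xyz":[0,0,0],"rot":[0,0,0]},{"xyz":[0,0,0],"rot":[0,0,0]}]'; python3 - <<'E'
from h import *
go(643,197.5,60,78.9)
E
```

```text
time_s: 47.27
position: [0.6444, 0.1973, 0.065]
tcp_rot: [[0.193, 0.981, 0.001], [0.981, -0.193, 0.0], [0.001, 0.001, -1.0]]
contact_force: [0.3, 0.1, 0.1]
grip_width: 0.0429
grip_force: 0.0
at [644.4 197.3  65. ] yaw 78.9 shift mm [-0.1 -1.4  5. ] rotz tool -0.0
```

```bash
python3 -m pendant '[{"xyz":[0,-0.001,0.003],"rot":[0,0,0]},{"xyz":[0,0,0],"rot":[0,0,0]}]'>/dev/null; python3 -m pendant '[{"xyz":[0,0,0],"rot":[0,0,0]},{"xyz":[0,0,0],"rot":[0,0,0]},{"xyz":[0,0,0],"rot":[0,0,0]},{"xyz":[0,0,0],"rot":[0,0,0]},{"xyz":[0,0,0],"rot":[0,0,0]},{"xyz":[0,0,0],"rot":[0,0,0]}]' 0;  python3 -m pendant '[{"xyz":[0,0,0],"rot":[0,0,4]},{"xyz":[0,0,0],"rot":[0,0,4]},{"xyz":[0,0,0],"rot":[0,0,4]},{"xyz":[0,0,0],"rot":[0,0,4]},{"xyz":[0,0,0],"rot":[0,0,4]},{"xyz":[0,0,0],"rot":[0,0,0]}]'; python3 -c "
from h import *
print(robot.get_obs()['torque']);go(643,197,62,3.9)"
```

```text
time_s: 47.93
position: [0.6439, 0.1973, 0.0624]
tcp_rot: [[0.193, 0.981, 0.002], [0.981, -0.193, 0.0], [0.001, 0.002, -1.0]]
contact_force: [1.9, -0.5, 2.5]
grip_width: 0.0129
grip_force: 61.8
time_s: 48.43
position: [0.6435, 0.1975, 0.0624]
tcp_rot: [[0.517, 0.856, 0.002], [0.856, -0.517, 0.0], [0.001, 0.001, -1.0]]
contact_force: [1.0, -1.0, 4.0]
grip_width: 0.0131
grip_force: 62.0
[-0.04072356 -0.0760157  -0.0502198 ]
at [643.5 197.5  62.4] yaw 58.8 shift mm [-0.7 -0.2  0.4] rotz tool 54.9
```

```bash
python3 -m pendant '[{"xyz":[0,0,0],"rot":[0,0,5]},{"xyz":[0,0,0],"rot":[0,0,5]},{"xyz":[0,0,0],"rot":[0,0,5]},{"xyz":[0,0,0],"rot":[0,0,4]},{"xyz":[0,0,0],"rot":[0,0,4]},{"xyz":[0,0,0],"rot":[0,0,4]},{"xyz":[0,0,0],"rot":[0,0,4]},{"xyz":[0,0,0],"rot":[0,0,4]}]'; python3 -c "
from h import *
print(robot.get_obs()['torque'])"; python3 -m pendant '[{"xyz":[0,0,0],"rot":[0,0,4]},{"xyz":[0,0,0],"rot":[0,0,4]},{"xyz":[0,0,0],"rot":[0,0,4]},{"xyz":[0,0,0],"rot":[0,0,4]},{"xyz":[0,0,0],"rot":[0,0,2]},{"xyz":[0,0,0],"rot":[0,0,1]},{"xyz":[0,0,0],"rot":[0,0,0]},{"xyz":[0,0,0],"rot":[0,0,0]}]'; python3 -c "
from h import *
print(robot.get_obs()['torque']);go(643,197,62,3.9)"
```

```text
time_s: 49.1
position: [0.643, 0.198, 0.0623]
tcp_rot: [[0.914, 0.405, 0.001], [0.405, -0.914, 0.0], [0.001, -0.0, -1.0]]
contact_force: [-0.3, -0.3, 4.5]
grip_width: 0.0132
grip_force: 62.1
[0.05294638 0.05669714 0.23380366]
time_s: 49.77
position: [0.6431, 0.1982, 0.0624]
tcp_rot: [[0.996, 0.087, 0.001], [0.087, -0.996, 0.001], [0.001, -0.001, -1.0]]
contact_force: [0.1, 1.7, 5.1]
grip_width: 0.0131
grip_force: 62.2
[ 0.19605731 -0.01921158  0.05341802]
at [643.1 198.2  62.4] yaw 5.0 shift mm [-0.2  1.2  0.4] rotz tool 1.1
```

```bash
python3 -m pendant '[{"xyz":[0,0,0],"rot":[0,0,1]},{"xyz":[0,0,0],"rot":[0,0,1]},{"xyz":[0,0,0],"rot":[0,0,0.5]},{"xyz":[0,0,0],"rot":[0,0,0]},{"xyz":[0,0,0],"rot":[0,0,0]}]'|egrep 'tcp|cont'; python3 -c "
from h import *
print(robot.get_obs()['torque']);go(643,197,62,3.9)"
python3 -m pendant '[{"xyz":[0,0,0],"rot":[0,0,0]},{"xyz":[0,0,0],"rot":[0,0,0]},{"xyz":[0,0,0],"rot":[0,0,0]},{"xyz":[0,0,-0.015],"rot":[0,0,0]},{"xyz":[0,0,-0.035],"rot":[0,0,0]},{"xyz":[0,0,-0.035],"rot":[0,0,0]},{"xyz":[0,0,-0.035],"rot":[0,0,0]},{"xyz":[0,0,0],"rot":[0,0,0]}]' 0.5
python3 -m pendant '[{"xyz":[0,0.03,0],"rot":[0,0,0]},{"xyz":[0,0.04,0],"rot":[0,0,0]},{"xyz":[0,0.04,0],"rot":[0,0,0]},{"xyz":[0,0.04,0],"rot":[0,0,0]},{"xyz":[0,0.04,0],"rot":[0,0,0]},{"xyz":[0,0.03,0],"rot":[0,0,0]},{"xyz":[0,0,0],"rot":[0,0,0]},{"xyz":[0,0,0],"rot":[0,0,0]}]' >/dev/null
python3 - <<'E'
from h import *
im=vision.get_image("top");cv2.imwrite("pics/t7.png",cv2.resize(im[150:350,100:400],None,fx=2.5,fy=2.5))
hsv=cv2.cvtColor(im,cv2.COLOR_BGR2HSV);H,S,V=hsv[...,0],hsv[...,1],hsv[...,2]
roi=np.zeros(H.shape,bool);roi[170:250,180:250]=1
for c in comps((H>5)&(H<20)&(S>160)&(V>120)&roi,30,900):
    (x,y),s,a=cv2.minAreaRect((onz("top",c,.09)*1000).astype(np.float32)); print("knob",round(x,1),round(y,1),np.round(s,1),round(a,1))
E
```

```text
tcp_rot: [[0.999, 0.044, 0.001], [0.044, -0.999, 0.001], [0.001, -0.001, -1.0]]
contact_force: [-0.5, 2.1, 4.7]
[ 0.13950994  0.02759194 -0.02883924]
at [643.1 198.3  62.4] yaw 2.5 shift mm [-0.1  1.3  0.4] rotz tool -1.4
time_s: 50.85
position: [0.6483, 0.1986, 0.192]
tcp_rot: [[0.999, 0.042, 0.016], [0.042, -0.999, 0.004], [0.016, -0.003, -1.0]]
contact_force: [1.2, 1.6, 1.5]
grip_width: 0.0426
grip_force: 0.0
knob 641.2 196.2 [47.6 14.9] 1.3
```

View pics/t7.png

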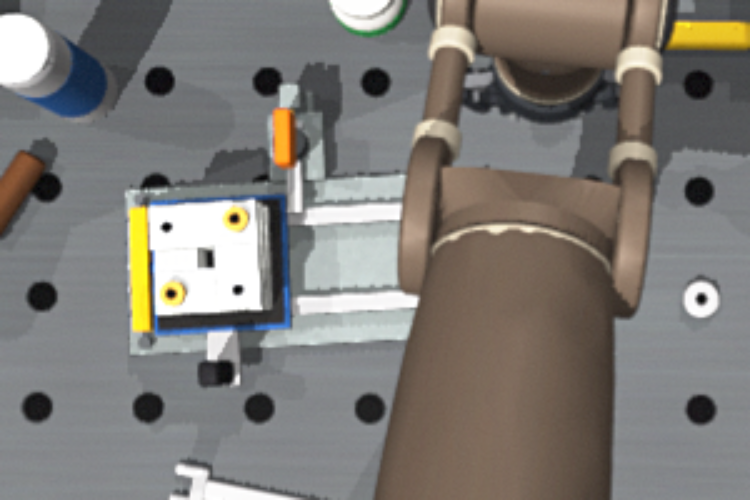

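The knob has turned about 77°, and its latch bar lies behind the carriage at the far stop. The pile is still tidy with alternating bosses, so I'm handing in.

```bash
python3 -c "
from cell import order
print(order.finish_job())"
```

```text
the job is handed in; nothing more can be done
None
```

The job is handed in: I stroked the empty carriage to both stops, stacked all five plates boss up with alternating turns (about 3 mm off the tray's middle), ran it to the far stop, and turned the knob about 77° into locked; no tool or jar was touched on purpose.

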